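# Hold the top-heavy kitchen balance at its mark with the sprung lever

### The arm

A 6-joint arm with a two-finger parallel gripper is mounted at the origin on the work surface. World frame = base frame: x ahead of the robot, y to its left, z up, the work surface at z = 0. Lengths are in mm, angles in rad, forces in N, time in s.
With the tool pointing down it reaches from about 300 to 850 mm from the base axis. Payload 5.4 kg.
Tool frame: the origin (TCP) lies at the very end of the fingers, on their centre line; the grasp point (between the pads) lies 19 mm behind it; z points along the fingers, y is the line along which they close (so a half turn about z gives the same grasp; the last joint's range is limited). The gripper opens to 85 mm and grips with 20 to 120 N. Pads are 22 mm wide; open, the fingers measure 114 mm over their backs; the gripper's body (76 mm by 85 mm) begins 54 mm behind the grasp point. The pads swing forward as they close: fully open they stand 13 mm farther back than shut.
Start: joints at [1.1, 0.158, 1.597, -0, 1.386, -0.21], TCP at [148.277, 555.536, 231.299] pointing down, gripper open.
Joint ranges: [-2.91, 2.91], [-0.94, 2.29], [0.18, 2.7], [-1.29, 4.43], [0.17, 2.64], [-3, 3]. Speed limits (rad/s): [2.57, 2.57, 3.14, 3.14, 3.14, 3.14].

### API

Orientations are given as [roll, pitch, yaw] about the fixed x, y, z axes, in that order (R = Rz(yaw) Ry(pitch) Rx(roll)).
In Python, from workcell import status, cams, r, models gives the robot as it stands.
- The arm moves only by the tool drive_tool, never from a script. Its argument "plan" is a list of rows, each a list of 7 numbers: the turn, a rotation vector about the tool's x, y, z as a fraction of full scale, then the shift along the tool's x, y, z as a fraction of full scale, then the opening, from 0 (shut) to 1 (fully open). In form: [[wx, wy, wz, tx, ty, tz, claw], ...]. A call has 1 to 5 rows; each row is the pose to reach, as a shift and turn from the pose commanded when the call began, along the tool's axes at that moment; what a row does not reach only later rows make up. Full scale, the value 1, is 0.75 m for a shift and 0.5 rad for a turn. A row lasts 1/10 s, in which the tool goes at most 50 mm and 8.59 degrees, less where a joint would pass 70% of its speed; a pose out of reach is approached as far as the arm can. A call with a number of a shift or a turn outside -1 to 1 is refused whole. A call with a gripper value outside its range is refused whole. The fingers move at their own pace and stop on an object; "force" is the grip in N (left out, the last holds). Time passes only in rows, so rows that repeat a pose let the fingers close. It gives the time, the measured TCP pose, the force, the opening and the grip force at its end, in the units of the state.
- status.sense(): the state, without advancing time (a new reading comes with each control period).
- cams.read_camera(name): name is "scene" or "top" or "wrist"; returns the picture (480x640x3 uint8, blue, green, red); there is no depth.
- cams.get_calibration(name): a dict with "fx", "fy", "cx", "cy" (pixels), "eye" and "orientation" of the camera in the world; the wrist camera has in their place "T_tool_cam" (4x4, takes a point from camera to tool coordinates, whose origin is the TCP and whose axes are the flange's). Camera axes: x right, y down, z forward; pixel columns grow to the right and rows downward; lengths in mm; the calibration is good to about 2 mm. The wrist camera is an equidistant fisheye: a pixel r from the principal point sees the ray r / f radians off the axis. A picture is of the moment at which its call begins: read the wrist's pose just before it. get_calibration takes no time and is no camera call.
- r.job_done(): hands the job in; it is judged then, once.
Trained networks look in the newest picture that a camera, given by its name, has taken for a name from the list of things; names that differ only in an ending like _2 or _b are one class to them, and where a whole thing is asked for, a point or a joint stands for the part that bears it (a point fixed in the world has none). Each returns a list of dicts, best first, with "score" (0 to 1); they miss things now and then, are a little off and sometimes report something else, mostly with a low value. They report only what shows in the picture. A call takes as long as a camera call.
- models.outline_of(thing, camera): "mask" (480x640 bool, what is visible of it) and "rect" ([centre column, centre row, width, height] in pixels, round what is visible of it).
The state is a dict: "clock": time; "joints": joint angles; "qd": joint speeds; "effort": joint torques, N m; "eef_pos": TCP position; "tcp_rot": TCP orientation; "contact_force": force on the tool from outside, world axes, zero at the start; "wrist_torque": the same for the moment, N m; "gripper_width": finger opening in mm; "gripper_force": force on a finger pad.
Only numpy, scipy, OpenCV 4.12 (cv2) and the standard library are available. Lean on these libraries where they do the work, as an engineer would, in place of code of your own. Each camera call takes 0.05 s, during which the arm holds its last target. There are 200 camera calls.

### The job

The two-pan kitchen balance leans on its right-hand stop. Take its upright sprung lever by the black grip, bring the pointer to the black marker on the scale plate and keep it at the marker for six seconds so that the weight can be read, then let the beam down gently onto the same stop and let go of the lever with its spring relaxed. Work the beam by the lever alone, never let it slam against either stop, and leave the other things on the counter where they are.

Things in the scene. Friction and masses are not known exactly. Their poses are not given: they have to be found in the camera images.
- balance: Grey cast-iron balance foot, fixed to the counter: plate 170 x 300 x 20 mm with a slim column 22 x 30 mm, 275 mm high; on the column's far side near the top an aluminium scale plate 130 mm wide. Origin under the foot's centre, on the counter; x points away from the robot, y to the left along the beam, z up. Turned up to 0.4 rad from square.
- pivot (a point): Centre of the beam's pivot, 125 mm above the counter, straight above the foot's origin. Its frame is parallel to the foot's. The pivot axis of both beam and lever runs along the foot's x.
- beam (a joint): Beam angle, rad. 0 = level with the pointer upright; positive = pointer leans to the foot's +y (left), left pan down. Padded stops at -0.24 (right pan down, where it starts) and +0.24. The beam is top-heavy: left alone it tips onto one stop or the other; its mass figures are under frame. Pivot damping 0.008 N m s, no dry friction.
- lever (a joint): Lever angle relative to the beam, rad, range +-1.2, same sense; 0 = spring relaxed. From vertical: beam + lever. A spring turns the beam with 0.14 N m x lever, plus 0.012 N m s damping. Some 0.3 to 0.8 rad lifts the beam off its stop; near the marker no fixed lever position holds it, so it must keep correcting. Lever 140 g, 0.0009 kg m2, balanced about the pivot.
- lever_grip (a point): Grip point on the lever's round black grip bar (16 mm diameter, 73 mm long, parallel to the foot's x, ending 23 mm nearer the robot), 175 mm from the pivot axis, 95 mm to the robot's side (-x) of the pivot, about 295 mm above the counter. Pinch from above, fingers closing along the foot's y. Nothing stands within 60 mm to its left or right.
- pointer_tip (a point): Tip of the slim dark pointer on the beam, 160 mm from the pivot axis, on the far side (26 mm in +x) of the pivot. Moves left and right with the beam, about 160 mm x sin(beam).
- marker: Black plastic marker 10 mm wide, 38 mm tall, fixed at the top of the scale plate just over the pointer's path, up to 10 mm left or right of the middle. Origin at its lower end, 288 mm above the counter; axes as the foot's. The pointer is at the marker when its tip has the same y in the foot's frame, good to 15 mm either way.
- frame: All that tips with the beam and is not to be touched: twin steel bars 420 mm, pans (65 mm radius, 200 mm to either side), iron weight on the left, yellow bowl of potatoes on the right (120 mm wide), pointer, bobs below. Origin at the pivot. Nominal inertia 0.066 kg m2; tipping torque 0.25 N m x sin(beam) away from level (varies 20 percent); right side heavier by 0.02 N m (varies 0.02).
- cooker: White slow cooker with lid, 240 mm wide, 217 mm tall, 3 kg, bystander on the left. Origin under its centre.
- board: Wooden cutting board 300 x 200 x 18 mm lying on the right, bystander. Origin under its centre.
- lid: Spare glass lid, 170 mm wide, 46 mm tall with its knob, bystander lying on the board. Origin under its centre.
- jar: Glass jar, 70 mm wide, 110 mm tall, bystander on the far left. Origin under its centre.

How it is judged:
By the outcome, as a careful person would: the job done as asked, in the order asked, and still so for the second after the job is handed in, with the robot touching nothing.
It also fails if it takes over 72 s, if anything falls off the work surface, if the arm or the gripper's body presses on something with over 40 N, if the wrist force passes 120 N, or if a joint passes its speed limit or range.

## Working session

There is one attempt and no reset: what is moved stays moved. The work goes in short steps, Python scripts to look and compute and a tool call to move; the robot and the scene stay as the last step left them, time stands still between calls to the robot, and variables do not carry over. Pictures are saved under pics/ and viewed, at most 10 in all, crops included, and the job is handed in when it is done.

Besides the shell and the picture viewer there is one more tool, called after "Call:" as a command line: name --pt "numbers of a row" for each row, then --argument value for the rest. drive_tool: Moves the arm, as the interface text tells. Its arguments: {"type":"object","properties":{"plan":{"type":"array","items":{"type":"array","items":{"type":"number"}}},"force":{"type":"number"}},"required":["plan"]}

```bash
mkdir -p pics; ls; cat > h.py <<'E'
import numpy as np,cv2
from scipy.spatial.transform import Rotation as R
from workcell import status,cams,r,models
E
python3 - <<'E'
from h import *
s=status.sense();print(s)
for c in ['scene','top','wrist']:
    print(c,cams.get_calibration(c))
a=cams.read_camera('scene');b=cams.read_camera('top')
cv2.imwrite('pics/s1.png',a);cv2.imwrite('pics/t1.png',b)
for c in ['scene','top']:
  for n in ['balance','lever_grip','pointer_tip','marker','frame']:
    for d in models.outline_of(n,c)[:2]: print(c,n,round(d['score'],2),np.round(d['rect'],1))
E
```

```text
pics
{'clock': 0.0, 'joints': array([ 1.09992507e+00,  1.59080700e-01,  1.59826420e+00,  4.52177270e-07,
        1.38618525e+00, -2.10082688e-01]), 'qd': array([-0.00085491, -0.00099919,  0.00077032,  0.0014113 ,  0.00034024,
        0.0001582 ]), 'effort': array([ 2.43579416e-03, -3.96011102e+01, -3.31428838e+01, -1.55299913e-04,
        8.46233976e-03, -1.21392048e-05]), 'eef_pos': array([147.98678555, 554.99803731, 230.28310779]), 'tcp_rot': array([-3.13969785e+00, -4.04481851e-04,  2.88080362e+00]), 'contact_force': array([-0.56115739, -0.1210249 , -0.77205057]), 'wrist_torque': array([-0.03896298, -0.02688735, -0.0317198 ]), 'gripper_force': 0.0, 'gripper_width': 85.46305296016925}
scene {'fx': 616.9813333441957, 'fy': 616.9813333441957, 'cx': 325.19212294302054, 'cy': 235.75434226631944, 'eye': array([1751.75419033,  691.60133102, 1703.13441922]), 'orientation': array([-2.40217246,  0.00434712,  2.09760981])}
top {'fx': 544.0136667492396, 'fy': 544.0136667492396, 'cx': 319.49855838686176, 'cy': 243.38063024024837, 'eye': array([ 245.20111469,   -2.07911566, 2040.32051469]), 'orientation': array([-2.96517695e+00,  2.72124840e-03, -1.54489131e+00])}
wrist {'fx': 371.64829954431775, 'fy': 371.64829954431775, 'cx': 321.74159492307325, 'cy': 246.14154356930928, 'T_tool_cam': array([[-3.36676450e-04, -9.63732925e-01, -2.66868385e-01,
         6.62971517e+01],
       [ 9.99999939e-01, -3.49232559e-04, -4.10366702e-07,
        -3.83796529e-01],
       [-9.28036451e-05, -2.66868369e-01,  9.63732984e-01,
        -1.42527912e+02],
       [ 0.00000000e+00,  0.00000000e+00,  0.00000000e+00,
         1.00000000e+00]])}
top balance 0.59 [331.2 252.3 146.1  58.6]
top balance 0.26 [331.2 248.6 148.5  53.5]
top lever_grip 0.69 [328.6 251.6 146.5  54.6]
top lever_grip 0.66 [333.9 267.5  24.3  23.6]
top pointer_tip 0.71 [334.4 250.  149.9  55.4]
top frame 0.61 [331.6 248.4 151.9  51.9]
top frame 0.56 [469.2 279.9  43.9  47.2]
```

View pics/s1.png

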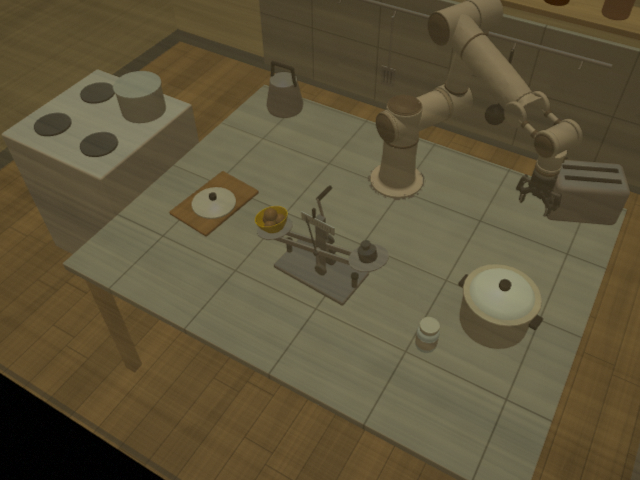

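View pics/t1.png

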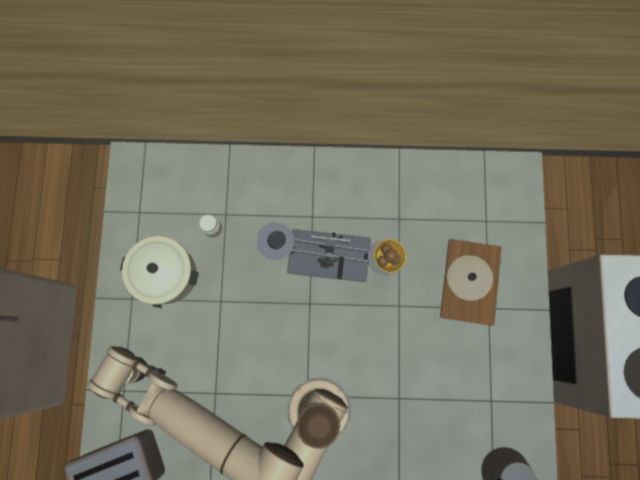

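The scene view shows the balance at about (320,255), with the yellow bowl at (271,220) and the black grip at (324,193). In the top view the foot spans (288,230) to (370,282), with the grip at (340,267). First I'll fix the foot coarsely from the top view and the grip from both views.

```bash
cat >> h.py <<'E'
def ray(cam,u,v,st=None):
    K=cams.get_calibration(cam)
    x,y=(u-K['cx'])/K['fx'],(v-K['cy'])/K['fy']
    if cam=='wrist':
        t=np.hypot(x,y);d=np.array([x/t*np.sin(t),y/t*np.sin(t),np.cos(t)])
        M=R.from_euler('xyz',st['tcp_rot']).as_matrix();T=K['T_tool_cam']
        return M@T[:3,3]+st['eef_pos'],M@T[:3,:3]@d
    return np.array(K['eye']),R.from_euler('xyz',K['orientation']).as_matrix()@np.array([x,y,1.])
def plane(cam,u,v,z,st=None):
    o,d=ray(cam,u,v,st);return o+d*(z-o[2])/d[2]
def tri(obs):
    A=np.zeros((3,3));b=np.zeros(3);P=[]
    for o,d in obs:
        d=d/np.linalg.norm(d);Q=np.eye(3)-np.outer(d,d);A+=Q;b+=Q@o;P.append((o,Q))
    p=np.linalg.solve(A,b);return p,[np.linalg.norm(Q@(p-o)) for o,Q in P]
def proj(cam,p,st=None):
    K=cams.get_calibration(cam)
    if cam=='wrist':
        M=R.from_euler('xyz',st['tcp_rot']).as_matrix();T=K['T_tool_cam']
        c=T[:3,:3].T@(M.T@(p-st['eef_pos'])-T[:3,3]);t=np.arctan2(np.hypot(c[0],c[1]),c[2]);n=np.hypot(c[0],c[1])
        return np.array([K['cx']+K['fx']*t*c[0]/n,K['cy']+K['fy']*t*c[1]/n])
    c=R.from_euler('xyz',K['orientation']).as_matrix().T@(p-K['eye'])
    return np.array([K['cx']+K['fx']*c[0]/c[2],K['cy']+K['fy']*c[1]/c[2]])
E
python3 - <<'E'
from h import *
C=np.array([plane('top',u,v,20)[:2] for u,v in [(293,230),(370,236),(366,282),(288,275)]])
print(C.round(),'ctr',C.mean(0))
e=C[0]-C[1]+C[3]-C[2];print('yaw',np.arctan2(e[1],e[0])-np.pi/2,np.linalg.norm(C[0]-C[1]),np.linalg.norm(C[1]-C[2]))
print(tri([ray('top',340,267),ray('scene',324,193)]))
c=cv2.imread('pics/s1.png')[170:310,240:400];d=cv2.imread('pics/t1.png')[215:295,250:410]
cv2.imwrite('pics/c1.png',np.vstack([cv2.resize(c,(640,400)),cv2.resize(d,(640,200))])) if 0 else cv2.imwrite('pics/c1.png',cv2.resize(c,None,fx=4,fy=4,interpolation=3))
E
```

```text
[[ 654.  114.]
 [ 638. -177.]
 [ 463. -164.]
 [ 482.  127.]] ctr [559.4970705  -24.96505947]
yaw -0.05910415172235606 292.26484023478855 175.32977634032304
(array([480.72799478, -58.3409199 , 294.23453301]), [np.float64(0.8510726481053781), np.float64(0.8510726481053771)])
```

View pics/c1.png

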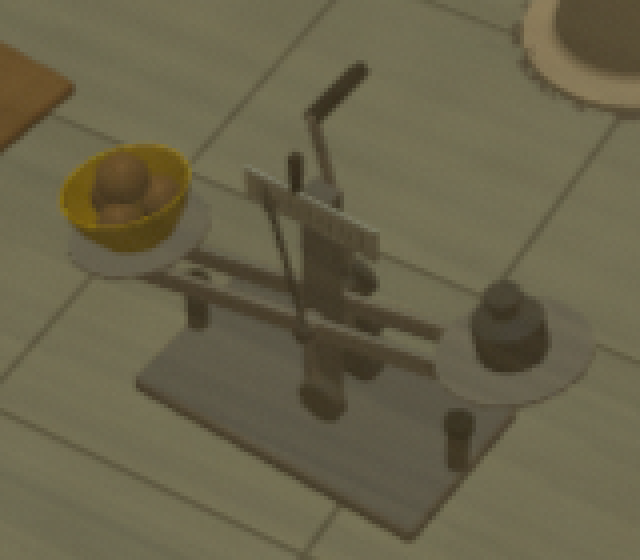

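The crop shows the pointer tip at scene (306,217), the marker at (314,212) and the bowl, clear of the arm. The measured heights fit the text. Next I'll move to a side viewpoint.

Call:
drive_tool --pt "0 0 0 -0.217 -0.215 -0.113 1" --pt "0 0 0 -0.217 -0.215 -0.113 1" --pt "0 0 0 -0.217 -0.215 -0.113 1" --pt "0 0 0 -0.217 -0.215 -0.113 1" --pt "0 0 0 -0.217 -0.215 -0.113 1"

```text
clock: 1.1
eef_pos: [264.7, 356.1, 317.1]
tcp_rot: [3.141, 0.001, 2.881]
contact_force: [1.2, -0.0, 1.0]
gripper_width: 85.7
gripper_force: 0.0
```

Call:
drive_tool --pt "0 0 0 -0.217 -0.215 -0.113 1" --pt "0 0 0 -0.217 -0.215 -0.113 1" --pt "0 0 0 -0.217 -0.215 -0.113 1" --pt "0 0 0 -0.217 -0.215 -0.113 1" --pt "0 0 0 -0.217 -0.215 -0.113 1"

```text
clock: 1.6
eef_pos: [380.3, 158.0, 402.0]
tcp_rot: [3.141, 0.002, 2.88]
contact_force: [1.2, 0.6, -0.1]
gripper_width: 85.0
gripper_force: 0.0
```

```bash
python3 - <<'E'
from h import *
s=status.sense();a=cams.read_camera('wrist')
np.save('stA.npy',s,allow_pickle=True)
cv2.imwrite('pics/w1.png',a)
for n in ['marker','pointer_tip','lever_grip']:
    for d in models.outline_of(n,'wrist')[:2]: print(n,round(d['score'],2),np.round(d['rect'],1))
y=-0.06;B=np.array([559.5,-25,0]);M=R.from_euler('z',y).as_matrix()
for n,p in dict(marker=[26,0,288],tip=[26,-38,280],grip=[-95,-41.6,295],gend=[-118,-41.6,295]).items(): print(n,proj('wrist',B+M@np.array(p),s),proj('scene',B+M@np.array(p)))
E
```

```text
pointer_tip 0.64 [258.9 373.  338.4 120.4]
pointer_tip 0.58 [259.6 366.4 336.   94.1]
lever_grip 0.69 [190.7 372.9 115.5 122.8]
lever_grip 0.66 [583.1 202.5 113.7 171.7]
marker [203.31588763 466.37402379] [316.34000093 217.5789624 ]
tip [174.8278311 461.3019182] [306.62302936 214.64135795]
grip [118.04904453 383.35889059] [326.42411137 189.24741857]
gend [108.05524472 362.82684525] [330.2318463  185.28721933]
```

View pics/w1.png

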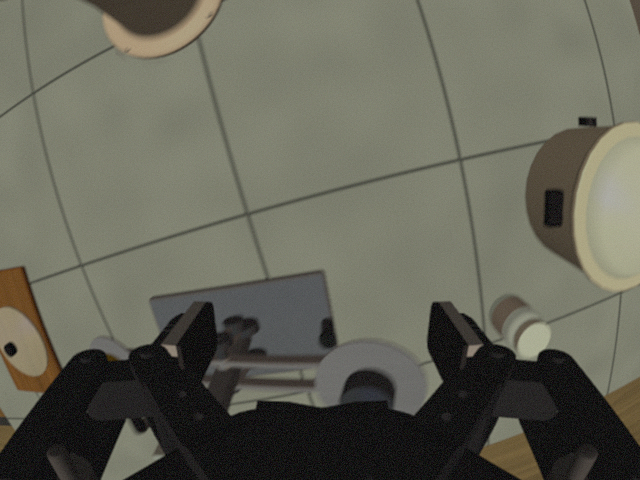

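The wrist view from the robot side has its far part, with the marker and pointer, hidden by the gripper (bottom, rows >350). I'll turn the tool so that the camera sits on the far side.

Call:
drive_tool --pt "1 0 0 0 0 0 1" --pt "0 0 0 0 0 0 1"

```text
clock: 2.0
eef_pos: [377.1, 168.5, 394.6]
tcp_rot: [-3.135, -0.013, 2.903]
contact_force: [-0.1, -0.0, -2.5]
gripper_width: 85.4
gripper_force: 0.0
```

Call:
drive_tool --pt "0 0 1 -0.176 -0.143 -0.037 1" --pt "0 0 1 -0.176 -0.143 -0.037 1" --pt "0 0 1 -0.176 -0.143 -0.037 1" --pt "0 0 1 -0.176 -0.143 -0.037 1" --pt "0 0 1 -0.176 -0.143 -0.037 1"

```text
clock: 2.5
eef_pos: [480.3, 22.0, 427.5]
tcp_rot: [-3.141, -0.002, 2.379]
contact_force: [0.1, 0.0, -0.4]
gripper_width: 85.6
gripper_force: 0.0
```

Call:
drive_tool --pt "0 0 1 0 0 0 1" --pt "0 0 1 0 0 0 1" --pt "0 0 1 0 0 0 1" --pt "0 0 1 0 0 0 1"

```text
clock: 2.9
eef_pos: [478.6, 25.0, 428.0]
tcp_rot: [-3.141, -0.001, 1.881]
contact_force: [0.7, 0.8, -0.8]
gripper_width: 85.4
gripper_force: 0.0
```

Call:
drive_tool --pt "0 0 1 0 0 0 1" --pt "0 0 1 0 0 0 1" --pt "0 0 1 0 0 0 1" --pt "0 0 1 0 0 0 1"

```text
clock: 3.3
eef_pos: [478.5, 25.0, 428.0]
tcp_rot: [-3.14, -0.001, 1.381]
contact_force: [-0.0, -0.6, 0.3]
gripper_width: 85.3
gripper_force: 0.0
```

Call:
drive_tool --pt "0 0 1 0 0 0 1" --pt "0 0 1 0 0 0 1" --pt "0 0 1 0 0 0 1" --pt "0 0 1 0 0 0 1"

```text
clock: 3.7
eef_pos: [478.5, 25.0, 428.0]
tcp_rot: [-3.14, -0.0, 0.881]
contact_force: [-1.7, -0.3, 0.2]
gripper_width: 85.9
gripper_force: 0.0
```

Call:
drive_tool --pt "0 0 1 0 0 0 1" --pt "0 0 1 0 0 0 1" --pt "0 0 1 0 0 0 1" --pt "0 0 1 0 0 0 1"

```text
clock: 4.1
eef_pos: [478.6, 25.0, 428.1]
tcp_rot: [-3.14, 0.001, 0.381]
contact_force: [-0.3, -0.8, -0.2]
gripper_width: 85.4
gripper_force: 0.0
```

Call:
drive_tool --pt "0 0 0.88 0 0 0 1" --pt "0 0 0.88 0 0 0 1" --pt "0 0 0.88 0 0 0 1" --pt "0 0 0.88 0 0 0 1" --pt "0 0 0.88 0 0 0 1"

```text
clock: 4.6
eef_pos: [478.9, 24.0, 428.2]
tcp_rot: [-3.141, 0.001, -0.053]
contact_force: [0.0, -0.6, 0.6]
gripper_width: 85.4
gripper_force: 0.0
```

```bash
python3 - <<'E'
from h import *
s=status.sense();a=cams.read_camera('wrist')
np.save('stA.npy',s,allow_pickle=True)
cv2.imwrite('pics/w2.png',a)
for n in ['marker','pointer_tip','lever_grip']:
    for d in models.outline_of(n,'wrist')[:2]: print(n,round(d['score'],2),np.round(d['rect'],1))
y=-0.06;B=np.array([559.5,-25,0]);M=R.from_euler('z',y).as_matrix()
for n,p in dict(marker=[26,0,288],tip=[26,-38,280],grip=[-95,-41.6,295],gend=[-118,-41.6,295]).items(): print(n,proj('wrist',B+M@np.array(p),s))
E
```

```text
marker 0.56 [396.8  87.5  24.6  27.5]
pointer_tip 0.65 [343.1 128.7 439.4 124.9]
lever_grip 0.69 [388.8 216.2 111.4 117.3]
marker [380.5276835   94.15384006]
tip [426.12605047  98.54149536]
grip [428.70909752 251.56412484]
gend [426.15271256 278.70443371]
```

View pics/w2.png

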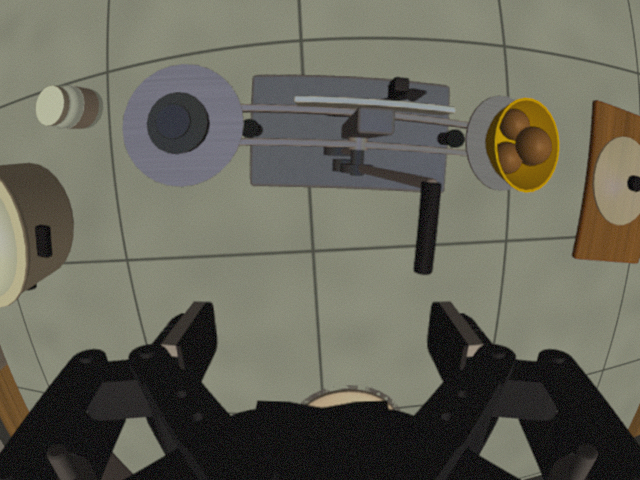

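Call:
drive_tool --pt "0 0 0 0 0.1 0 1" --pt "0 0 0 0 0.1 0 1" --pt "0 0 0 0 0.1 0 1" --pt "0 0 0 0 0.1 0 1"

```text
clock: 5.2
eef_pos: [475.0, -52.5, 428.5]
tcp_rot: [-3.141, 0.0, -0.06]
contact_force: [-0.4, 0.6, -0.1]
gripper_width: 85.5
gripper_force: 0.0
```

The view is clear: the marker is at about (400,88), and the grip bar runs from (430,182) to its near end at (424,272). Second view next.

```bash
python3 - <<'E'
from h import *
s=status.sense();a=cams.read_camera('wrist')
np.save('stB.npy',s,allow_pickle=True)
cv2.imwrite('pics/w3.png',a)
for n in ['marker']:
    for d in models.outline_of(n,'wrist')[:2]: print(n,round(d['score'],2),np.round(d['rect'],1))
b=cv2.imread('pics/w2.png')
A=np.hstack([cv2.resize(x[60:285,340:490] if i==0 else x[60:285,220:370],None,fx=2.6,fy=2.6,interpolation=2) for i,x in enumerate([b,a])])
print(A.shape);cv2.imwrite('pics/w23.png',A)
E
```

```text
(585, 780, 3)
```

View pics/w23.png

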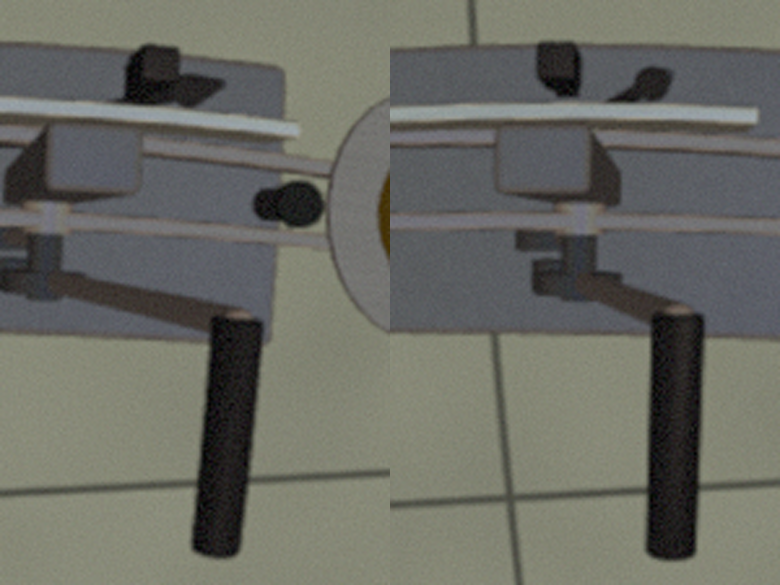

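```bash
python3 - <<'E'
from h import *
a=np.load('stA.npy',allow_pickle=True).item();b=np.load('stB.npy',allow_pickle=True).item()
yaw=-0.06;B=np.array([559.5,-25,0])
P={}
for n,p,q in [('mtop',(401.9,83.8),(285,83.8)),('col',(376.2,121.5),(278.8,121.5)),('gnear',(422.7,272.3),(328.1,272.7)),('gfar',(430.8,182.3),(330.8,182.3))]:
    P[n],e=tri([ray('wrist',*p,a),ray('wrist',*q,b)]);print(n,P[n].round(1),np.round(e,1))
g=P['gfar']-P['gnear'];print('len',np.linalg.norm(g),'yaw',np.arctan2(g[1],g[0]))
for cam,im in [('scene','pics/s1.png')]:
    print(proj(cam,P['mtop']),proj(cam,P['gnear']),proj(cam,P['gfar']))
# plate edge yaw from foot corners in w2 at z=20
for st,pts in [(a,[(253,76),(449,86),(448,190),(251,184)])]:
    C=np.array([plane('wrist',u,v,20,st)[:2] for u,v in pts]);print(C.round(),C.mean(0))
    for i,j in [(0,1),(3,2)]: e=C[i]-C[j];print(np.arctan2(e[1],e[0])-np.pi/2,np.linalg.norm(e))
E
```

```text
mtop [587.4 -35.6 323.4] [0.4 0.4]
col [565.3 -24.4 273.2] [0.1 0.1]
gnear [445.2 -56.3 295.2] [0.2 0.2]
gfar [516.5 -62.3 293.8] [0.6 0.6]
len 71.54407455024304 yaw -0.08417768925462872
[313.39275977 209.11794129] [330.17022902 186.64267878] [317.70989205 199.26105335]
[[ 660.  115.]
 [ 636. -178.]
 [ 475. -171.]
 [ 497.  129.]] [567.00001373 -26.22686239]
-0.08253029947556323 293.8773136414492
-0.07567673296608213 301.24714157862985
```

The measurements agree with the text: foot at (565.5,-25) with yaw -0.08, grip at 295 mm, and marker about 9 mm right of the middle, which puts the target beam at about -0.056 rad. I'll align and descend on the grip, then close.

Call:
drive_tool --pt "0 0 0.04 -0.0095 0.0085 0 1" --pt "0 0 0.04 -0.0095 0.0085 0.05 1" --pt "0 0 0.04 -0.0095 0.0085 0.1 1" --pt "0 0 0.04 -0.0095 0.0085 0.15 1" --pt "0 0 0.04 -0.0095 0.0085 0.2 1"

```text
clock: 5.8
eef_pos: [467.1, -58.1, 277.4]
tcp_rot: [3.141, -0.001, -0.079]
contact_force: [0.1, -0.0, -1.5]
gripper_width: 85.3
gripper_force: 0.0
```

Call:
drive_tool --pt "0 0 0 0 0 0 1" --pt "0 0 0 0 0 0 0.6" --pt "0 0 0 0 0 0 0.5" --pt "0 0 0 0 0 0 0.4" --force 20

```text
clock: 6.2
eef_pos: [468.8, -58.9, 281.2]
tcp_rot: [3.14, -0.004, -0.079]
contact_force: [0.2, 0.1, -0.7]
gripper_width: 43.6
gripper_force: 0.0
```

```bash
cat > ctl.py <<'E'
# usage: ctl.py init | ctl.py ref_goal ref_rate [rows] [lag]
import sys,pickle
from h import *
from scipy.linalg import solve_discrete_are,expm
YAW=-0.08;F=np.array([565.5,-25,0.]);M=R.from_euler('z',YAW).as_matrix()
def bowlpx(b):   # bowl centre, pan level ~ pivot height
    y,z=-200.,45.
    return proj('scene',F+M@np.array([0,y*np.cos(b)-z*np.sin(b),125+y*np.sin(b)+z*np.cos(b)]))
def centroid():
    im=cv2.GaussianBlur(cams.read_camera('scene')[180:270,235:310],(3,3),0)
    h=cv2.cvtColor(im,cv2.COLOR_BGR2HSV).astype(float)
    w=np.clip((h[...,1]-140)/60,0,1)*(h[...,0]>18)*(h[...,0]<36)
    Y,X=np.mgrid[180:270,235:310]
    return np.array([(w*X).sum(),(w*Y).sum()])/w.sum(),w.sum(),im
def lever(s):
    p=M.T@(s['eef_pos']-F);return p[1]
K0,KS,DS,DP,I=0.25,0.14,0.012,0.008,0.067
# states b,v,d (bias torque), inputs phi, phidot
A=np.array([[0,1,0],[(K0-KS)/I,-(DS+DP)/I,1/I],[0,0,0]]);Bm=np.array([[0,0],[KS/I,DS/I],[0,0]])
dt=0.01;E=expm(np.block([[A,Bm],[np.zeros((2,5))]])*dt);Ad,Bd=E[:3,:3],E[:3,3:]
E
cat > base.py <<'E'
from ctl import *
cs=[]
for i in range(3):
    c,n,im=centroid();cs.append(c);print(c,n)
print('pred',bowlpx(-.24),bowlpx(-.056),bowlpx(.1),'y',lever(status.sense()))
c=np.mean(cs,0);pickle.dump(c,open('base.pkl','wb'))
cv2.imwrite('pics/b.png',im)
E
python3 base.py
```

```text
[269.92189032 218.54687097] 323.05
[269.78641672 218.35827699] 325.40000000000003
[269.82349355 218.358805  ] 328.0333333333333
pred [276.10663184 206.79276187] [273.64028977 212.41137021] [272.80565601 217.95776765] y -41.37034984661476
```

Call:
drive_tool --pt "0 0 0 0 0 0 0.3" --pt "0 0 0 0 0 0 0.22" --pt "0 0 0 0 0 0 0.1" --pt "0 0 0 0 0 0 0.0" --pt "0 0 0 0 0 0 0.0" --force 25

```text
clock: 6.85
eef_pos: [467.6, -58.6, 278.7]
tcp_rot: [3.141, -0.0, -0.079]
contact_force: [-0.9, -0.6, 1.1]
gripper_width: 14.8
gripper_force: 25.0
```

```bash
sed -i 's/y\*np.cos(b)-z\*np.sin(b),125+y\*np.sin(b)+z\*np.cos(b)/y*np.cos(b)+z*np.sin(b),125-y*np.sin(b)+z*np.cos(b)/' ctl.py
cat > step.py <<'E'
# step.py goal rate [phi]: measure, filter, propose 4 rows. phi given = open-loop lever target on stop
from ctl import *
from scipy.optimize import minimize_scalar
goal,rate=float(sys.argv[1]),float(sys.argv[2]);forced=float(sys.argv[3]) if len(sys.argv)>3 else None
s=status.sense();c,n,im=centroid();base=pickle.load(open('base.pkl','rb'))
off=base-bowlpx(-.24)
b=minimize_scalar(lambda q:np.sum((bowlpx(q)+off-c)**2),bounds=(-.4,.4),method='bounded').x
y=lever(s);phi=np.arcsin(np.clip(y/175,-1,1));t=s['clock']
try: S=pickle.load(open('kf.pkl','rb'))
except Exception: S=dict(x=np.array([-.24,0,-.02]),P=np.diag([1e-5,1e-6,4e-4]),t=t,phi=phi,ref=-.24,free=False)
T=t-S['t'];N=max(1,round(T/dt));x,P=S['x'],S['P']
Q=np.diag([1e-8,2e-6,1e-6])*1.0
for i in range(N):
    a=np.clip((i*dt-.05)/max(T-.05,.05),0,1);pd=(phi-S['phi'])/max(T-.05,.05)*(a>0)
    x=Ad@x+Bd@np.array([S['phi']+a*(phi-S['phi']),pd]);P=Ad@P@Ad.T+Q
    if x[0]<-.24: x[0]=-.24;x[1]=max(x[1],0)
pred=x[0]
free=b>-.228
if free:
    H=np.array([1.,0,0]);k=P@H/(P[0,0]+.003**2);x=x+k*(b-x[0]);P=P-np.outer(k,H@P)
    ref=S['ref'] if S['free'] else x[0]
else:
    x[:2]=[-.24,0];P=np.diag([1e-5,1e-5,4e-4]);ref=-.24
    d=-(KS*(phi-b)+K0*b)  # on the stop: bias at most this
    if x[2]>d: x[2]=d
# LQR over cycle Tc: hold .05, ramp .4
Tc=.45;n1=round(Tc/dt);Phi=np.eye(3);G0=np.zeros(3);G1=np.zeros(3)
for i in range(n1):
    a=np.clip((i*dt-.05)/.4,0,1);r_=(1/.4)*(a>0)
    G0=Ad@G0+Bd@np.array([1-a,-r_]);G1=Ad@G1+Bd@np.array([a,r_])
A2=np.zeros((3,3));A2[:2,:2]=np.linalg.matrix_power(Ad,n1)[:2,:2];A2[:2,2]=G0[:2]+G1[:2];A2[2,2]=1
B2=np.array([[G1[0]],[G1[1]],[1.]])   # state (b,v,phi), input dphi
q=np.diag([1,.15,.002]);X=solve_discrete_are(A2,B2,q,np.array([[.02]]))
Kg=np.linalg.solve(.02+B2.T@X@B2,B2.T@X@A2)[0]
ref=ref+np.clip(goal-ref,-rate*Tc,rate*Tc)
eq=ref-(K0*ref+x[2])/KS
vref=np.clip((goal-ref)/Tc,-rate,rate)
new=phi-Kg@np.array([x[0]-ref,x[1]-vref,phi-eq]) if forced is None else forced
new=np.clip(new,phi-.25,phi+.25)
xe=A2@np.array([0,0,0.])
print(f't={t:.2f} b={b:.3f} pred={pred:.3f} est={x[0]:.3f} v={x[1]:.3f} d={x[2]:.4f} phi={phi:.3f} z={s["eef_pos"][2]:.1f} ref={ref:.3f} eq={eq:.3f} -> phi {new:.3f} n={n:.0f} free={free} F={np.round(s["contact_force"],1)}')
p=M.T@(s['eef_pos']-F)
for a in (.25,.5,.75,1):
    f=phi+a*(new-phi);dz=125+175*np.cos(f)-17-s['eef_pos'][2]
    print([0,0,0,round(-(-95-p[0])*0+0,4),round(-(175*np.sin(f)-p[1])/750,4),round(-dz/750,4),0])
pickle.dump(dict(x=x,P=P,t=t,phi=phi,ref=ref,free=bool(free)),open('kf.pkl','wb'))
E
rm -f kf.pkl; python3 step.py -.056 .06 -.05
```

```text
t=6.85 b=-0.241 pred=-0.240 est=-0.240 v=0.000 d=-0.0200 phi=-0.238 z=278.7 ref=-0.213 eq=0.310 -> phi -0.050 n=327 free=False F=[-0.9 -0.6  1.1]
[0, 0, 0, np.float64(0.0), np.float64(-0.0107), np.float64(-0.0014), 0]
[0, 0, 0, np.float64(0.0), np.float64(-0.0215), np.float64(-0.0033), 0]
[0, 0, 0, np.float64(0.0), np.float64(-0.0324), np.float64(-0.0046), 0]
[0, 0, 0, np.float64(0.0), np.float64(-0.0434), np.float64(-0.0054), 0]
```

Call:
drive_tool --pt "0 0 0 0 -0.011 -0.001 0" --pt "0 0 0 0 -0.022 -0.003 0" --pt "0 0 0 0 -0.033 -0.004 0" --pt "0 0 0 0 -0.044 -0.005 0"

```text
clock: 7.3
eef_pos: [470.3, -25.1, 282.6]
tcp_rot: [3.141, -0.001, -0.079]
contact_force: [-0.2, -0.9, 1.0]
gripper_width: 15.2
gripper_force: 25.8
```

```bash
sleep 1; python3 step.py -.056 .06 .1
```

```text
t=7.30 b=-0.248 pred=-0.240 est=-0.240 v=0.000 d=-0.0200 phi=-0.044 z=282.6 ref=-0.213 eq=0.310 -> phi 0.100 n=324 free=False F=[-0.2 -0.9  1. ]
[0, 0, 0, np.float64(0.0), np.float64(-0.0084), np.float64(-0.0006), 0]
[0, 0, 0, np.float64(0.0), np.float64(-0.0168), np.float64(-0.0005), 0]
[0, 0, 0, np.float64(0.0), np.float64(-0.0252), np.float64(-0.0001), 0]
[0, 0, 0, np.float64(0.0), np.float64(-0.0335), np.float64(0.0006), 0]
```

Call:
drive_tool --pt "0 0 0 0 -0.008 -0.001 0" --pt "0 0 0 0 -0.017 -0.001 0" --pt "0 0 0 0 -0.025 0 0" --pt "0 0 0 0 -0.034 0.001 0"

```text
clock: 7.75
eef_pos: [472.2, 0.4, 281.5]
tcp_rot: [-3.141, 0.0, -0.079]
contact_force: [-1.8, -2.0, 2.1]
gripper_width: 14.9
gripper_force: 26.3
```

```bash
sleep 1; python3 step.py -.056 .06 .18
```

```text
t=7.75 b=-0.241 pred=-0.240 est=-0.240 v=0.000 d=-0.0200 phi=0.102 z=281.5 ref=-0.213 eq=0.310 -> phi 0.180 n=326 free=False F=[-1.8 -2.   2.1]
[0, 0, 0, np.float64(0.0), np.float64(-0.0045), np.float64(-0.0003), 0]
[0, 0, 0, np.float64(0.0), np.float64(-0.009), np.float64(0.0003), 0]
[0, 0, 0, np.float64(0.0), np.float64(-0.0135), np.float64(0.0009), 0]
[0, 0, 0, np.float64(0.0), np.float64(-0.0179), np.float64(0.0017), 0]
```

Call:
drive_tool --pt "0 0 0 0 -0.0045 0 0" --pt "0 0 0 0 -0.009 0 0" --pt "0 0 0 0 -0.0135 0.001 0" --pt "0 0 0 0 -0.018 0.002 0"

```text
clock: 8.2
eef_pos: [473.3, 13.5, 280.1]
tcp_rot: [3.142, 0.0, -0.079]
contact_force: [0.4, -1.1, 1.0]
gripper_width: 15.0
gripper_force: 25.9
```

```bash
sleep 1; python3 step.py -.056 .06 .25
```

```text
t=8.20 b=-0.243 pred=-0.240 est=-0.240 v=0.000 d=-0.0200 phi=0.178 z=280.1 ref=-0.213 eq=0.310 -> phi 0.250 n=324 free=False F=[ 0.4 -1.1  1. ]
[0, 0, 0, np.float64(0.0), np.float64(-0.0041), np.float64(0.0006), 0]
[0, 0, 0, np.float64(0.0), np.float64(-0.0082), np.float64(0.0014), 0]
[0, 0, 0, np.float64(0.0), np.float64(-0.0123), np.float64(0.0024), 0]
[0, 0, 0, np.float64(0.0), np.float64(-0.0164), np.float64(0.0034), 0]
```

Call:
drive_tool --pt "0 0 0 0 -0.004 0.001 0" --pt "0 0 0 0 -0.008 0.0015 0" --pt "0 0 0 0 -0.012 0.0025 0" --pt "0 0 0 0 -0.0165 0.0035 0"

```text
clock: 8.65
eef_pos: [474.3, 25.9, 277.5]
tcp_rot: [-3.142, -0.0, -0.079]
contact_force: [-0.9, -1.6, 1.0]
gripper_width: 15.0
gripper_force: 25.9
```

```bash
sleep 1; python3 step.py -.056 .06 .31
```

```text
t=8.65 b=-0.236 pred=-0.240 est=-0.240 v=0.000 d=-0.0200 phi=0.251 z=277.5 ref=-0.213 eq=0.310 -> phi 0.310 n=325 free=False F=[-0.9 -1.6  1. ]
[0, 0, 0, np.float64(0.0), np.float64(-0.0033), np.float64(0.0009), 0]
[0, 0, 0, np.float64(0.0), np.float64(-0.0067), np.float64(0.0018), 0]
[0, 0, 0, np.float64(0.0), np.float64(-0.01), np.float64(0.0028), 0]
[0, 0, 0, np.float64(0.0), np.float64(-0.0132), np.float64(0.0038), 0]
```

Call:
drive_tool --pt "0 0 0 0 -0.003 0.001 0" --pt "0 0 0 0 -0.006 0.0015 0" --pt "0 0 0 0 -0.008 0.0025 0" --pt "0 0 0 0 -0.01 0.003 0"

```text
clock: 9.1
eef_pos: [474.8, 33.4, 275.3]
tcp_rot: [-3.141, -0.0, -0.079]
contact_force: [-1.6, -0.8, 3.7]
gripper_width: 14.8
gripper_force: 26.1
```

```bash
sleep 1; python3 step.py -.056 .06 .34
```

```text
t=9.10 b=-0.214 pred=-0.240 est=-0.214 v=0.115 d=-0.0026 phi=0.296 z=275.3 ref=-0.187 eq=0.166 -> phi 0.340 n=327 free=True F=[-1.6 -0.8  3.7]
[0, 0, 0, np.float64(0.0), np.float64(-0.0025), np.float64(0.0006), 0]
[0, 0, 0, np.float64(0.0), np.float64(-0.0049), np.float64(0.0014), 0]
[0, 0, 0, np.float64(0.0), np.float64(-0.0074), np.float64(0.0022), 0]
[0, 0, 0, np.float64(0.0), np.float64(-0.0098), np.float64(0.0031), 0]
```

Call:
drive_tool --pt "0 0 0 0 0.006 -0.001 0" --pt "0 0 0 0 0.012 -0.003 0" --pt "0 0 0 0 0.017 -0.0045 0" --pt "0 0 0 0 0.022 -0.0055 0"

```text
clock: 9.55
eef_pos: [473.4, 16.8, 279.1]
tcp_rot: [-3.14, 0.0, -0.079]
contact_force: [0.1, 2.1, 0.7]
gripper_width: 14.8
gripper_force: 25.9
```

```bash
sleep 1; python3 step.py -.056 .06
```

```text
t=9.55 b=-0.153 pred=-0.149 est=-0.153 v=0.150 d=-0.0040 phi=0.197 z=279.1 ref=-0.160 eq=0.154 -> phi -0.034 n=336 free=True F=[0.1 2.1 0.7]
[0, 0, 0, np.float64(0.0), np.float64(0.0133), np.float64(-0.003), 0]
[0, 0, 0, np.float64(0.0), np.float64(0.0267), np.float64(-0.0045), 0]
[0, 0, 0, np.float64(0.0), np.float64(0.0402), np.float64(-0.0052), 0]
[0, 0, 0, np.float64(0.0), np.float64(0.0536), np.float64(-0.0051), 0]
```

Call:
drive_tool --pt "0 0 0 0 0.0135 -0.003 0" --pt "0 0 0 0 0.0265 -0.0045 0" --pt "0 0 0 0 0.04 -0.005 0" --pt "0 0 0 0 0.0535 -0.005 0"

```text
clock: 10.0
eef_pos: [470.2, -24.3, 283.1]
tcp_rot: [-3.142, 0.0, -0.08]
contact_force: [-0.2, 1.5, 1.3]
gripper_width: 14.6
gripper_force: 25.2
```

```bash
sleep 1; python3 step.py -.056 .06
```

```text
t=10.00 b=-0.094 pred=-0.097 est=-0.094 v=0.073 d=-0.0030 phi=-0.040 z=283.1 ref=-0.133 eq=0.126 -> phi 0.079 n=340 free=True F=[-0.2  1.5  1.3]
[0, 0, 0, np.float64(0.0), np.float64(-0.0069), np.float64(0.0002), 0]
[0, 0, 0, np.float64(0.0), np.float64(-0.0138), np.float64(0.0002), 0]
[0, 0, 0, np.float64(0.0), np.float64(-0.0207), np.float64(0.0005), 0]
[0, 0, 0, np.float64(0.0), np.float64(-0.0276), np.float64(0.0009), 0]
```

Call:
drive_tool --pt "0 0 0 0 -0.007 0 0" --pt "0 0 0 0 -0.014 0 0" --pt "0 0 0 0 -0.0205 0.0005 0" --pt "0 0 0 0 -0.0275 0.001 0"

```text
clock: 10.45
eef_pos: [472.1, -2.3, 282.3]
tcp_rot: [3.141, -0.0, -0.079]
contact_force: [-0.2, -2.5, 2.0]
gripper_width: 15.1
gripper_force: 25.8
```

```bash
sleep 1; python3 step.py -.056 10
```

```text
t=10.45 b=-0.109 pred=-0.078 est=-0.109 v=-0.076 d=-0.0133 phi=0.087 z=282.3 ref=-0.056 eq=0.139 -> phi 0.337 n=339 free=True F=[-0.2 -2.5  2. ]
[0, 0, 0, np.float64(0.0), np.float64(-0.0145), np.float64(0.0017), 0]
[0, 0, 0, np.float64(0.0), np.float64(-0.0288), np.float64(0.0043), 0]
[0, 0, 0, np.float64(0.0), np.float64(-0.043), np.float64(0.0078), 0]
[0, 0, 0, np.float64(0.0), np.float64(-0.0569), np.float64(0.0122), 0]
```

```bash
cp kf.pkl kf0.pkl; python3 step.py -.056 10 | grep -v np.f; cat > pic.py <<'E'
E
python3 step.py -.056 10
```

```text
t=10.50 b=-0.108 pred=-0.113 est=-0.110 v=-0.071 d=-0.0113 phi=0.091 z=282.2 ref=-0.056 eq=0.124 -> phi 0.341 n=341 free=True F=[-0.4 -0.3  1.9]
t=10.55 b=-0.113 pred=-0.113 est=-0.113 v=-0.077 d=-0.0110 phi=0.089 z=282.2 ref=-0.056 eq=0.122 -> phi 0.339 n=338 free=True F=[-0.3 -2.2  2.5]
[0, 0, 0, np.float64(0.0), np.float64(-0.0145), np.float64(0.0016), 0]
[0, 0, 0, np.float64(0.0), np.float64(-0.0288), np.float64(0.0043), 0]
[0, 0, 0, np.float64(0.0), np.float64(-0.043), np.float64(0.0078), 0]
[0, 0, 0, np.float64(0.0), np.float64(-0.0569), np.float64(0.0122), 0]
```

Call:
drive_tool --pt "0 0 0 0 -0.0135 0.0015 0" --pt "0 0 0 0 -0.026 0.004 0" --pt "0 0 0 0 -0.0385 0.0065 0" --pt "0 0 0 0 -0.05 0.0095 0"

```text
clock: 11.0
eef_pos: [474.9, 35.6, 274.9]
tcp_rot: [-3.141, 0.0, -0.079]
contact_force: [1.4, -1.6, 1.7]
gripper_width: 14.7
gripper_force: 25.9
```

```bash
sleep 1; python3 step.py -.056 10
```

```text
t=11.00 b=-0.128 pred=-0.145 est=-0.129 v=0.027 d=-0.0055 phi=0.309 z=274.9 ref=-0.056 eq=0.083 -> phi 0.124 n=344 free=True F=[ 1.4 -1.6  1.7]
[0, 0, 0, np.float64(0.0), np.float64(0.0104), np.float64(-0.0028), 0]
[0, 0, 0, np.float64(0.0), np.float64(0.0209), np.float64(-0.0054), 0]
[0, 0, 0, np.float64(0.0), np.float64(0.0315), np.float64(-0.0075), 0]
[0, 0, 0, np.float64(0.0), np.float64(0.0421), np.float64(-0.009), 0]
```

Call:
drive_tool --pt "0 0 0 0 0.0105 -0.003 0" --pt "0 0 0 0 0.021 -0.0055 0" --pt "0 0 0 0 0.0315 -0.0075 0" --pt "0 0 0 0 0.042 -0.009 0"

```text
clock: 11.45
eef_pos: [472.4, 2.4, 282.2]
tcp_rot: [-3.141, -0.0, -0.08]
contact_force: [1.7, 1.2, -2.4]
gripper_width: 14.8
gripper_force: 25.1
```

```bash
sleep 1; python3 step.py -.056 10
cat > fit.py <<'E'
import numpy as np,sys
from scipy.optimize import least_squares
from scipy.integrate import solve_ivp
import json
D=np.array(json.load(open('log.json')))
t,b,p=D.T
def phi(s):  # hold .05 then ramp to next sample
    i=np.clip(np.searchsorted(t,s,side='right')-1,0,len(t)-2);T=t[i+1]-t[i]
    if T<.1: return p[i],0.
    a=min(max((s-t[i]-.05)/(T-.05),0),1);return p[i]+a*(p[i+1]-p[i]),(p[i+1]-p[i])/(T-.05)*(a>0)
def sim(q):
    k,d,I,b0,v0=q
    def f(s,x):
        u,du=phi(s);return [x[1],(k*np.sin(x[0])+d+.14*(u-x[0])+.012*(du-x[1])-.008*x[1])/I]
    return solve_ivp(f,(t[0],t[-1]),[b0,v0],t_eval=t,max_step=.02)
res=lambda q:np.r_[(sim(q).y[0]-b)/.004,(q[0]-.25)/.03,(q[1]+.02)/.015,(q[2]-.067)/.005,(q[4]-.1)/.05]
o=least_squares(res,[.25,-.01,.067,b[0],.1]);s=sim(o.x)
print('k,d,I',o.x.round(4),'res',(s.y[0]-b).round(3),'v',s.y[1][-1].round(3))
E
cat > log.json <<'E'
[[9.1,-0.214,0.296],[9.55,-0.153,0.197],[10.0,-0.094,-0.04],[10.45,-0.109,0.087],[10.5,-0.108,0.091],[10.55,-0.113,0.089],[11.0,-0.128,0.309]]
E
python3 fit.py
```

```text
t=11.45 b=-0.106 pred=-0.098 est=-0.106 v=0.047 d=-0.0082 phi=0.114 z=282.2 ref=-0.056 eq=0.103 -> phi 0.153 n=339 free=True F=[ 1.7  1.2 -2.4]
[0, 0, 0, np.float64(0.0), np.float64(-0.0023), np.float64(0.0007), 0]
[0, 0, 0, np.float64(0.0), np.float64(-0.0045), np.float64(0.001), 0]
[0, 0, 0, np.float64(0.0), np.float64(-0.0068), np.float64(0.0013), 0]
[0, 0, 0, np.float64(0.0), np.float64(-0.0091), np.float64(0.0016), 0]
k,d,I [ 0.2335 -0.0094  0.0654 -0.2146  0.1258] res [-0.001  0.003 -0.005  0.002 -0.001  0.001 -0.   ] v 0.024
```

Call:
drive_tool --pt "0 0 0 0 -0.0025 0.0005 0" --pt "0 0 0 0 -0.0045 0.001 0" --pt "0 0 0 0 -0.007 0.0015 0" --pt "0 0 0 0 -0.009 0.0015 0"

```text
clock: 11.9
eef_pos: [473.1, 9.9, 281.1]
tcp_rot: [3.14, -0.0, -0.079]
contact_force: [-1.6, -0.5, 3.2]
gripper_width: 14.8
gripper_force: 25.7
```

```bash
sleep 1; sed -i 's/^K0,KS,DS,DP,I=.*/K0,KS,DS,DP,I=0.2335,0.14,0.012,0.008,0.0654/' ctl.py; sed -i 's/Q=np.diag.*/Q=np.diag([1e-8,1e-6,2e-8])/; s/\.003\*\*2/.004**2/; s/^pickle.dump(dict/import json;L=json.load(open("log.json"));L.append([round(t,2),round(b,4),round(phi,4)]);json.dump(L,open("log.json","w"));pickle.dump(dict/' step.py
python3 - <<'E'
import pickle,numpy as np,json
S=pickle.load(open('kf.pkl','rb'));print(S['t']);S['x'][2]=-.0094;S['P']=np.diag([1e-5,4e-4,4e-6]);pickle.dump(S,open('kf.pkl','wb'))
L=json.load(open('log.json'));L.append([11.45,-.106,.114]);json.dump(L,open('log.json','w'))
E
python3 step.py -.056 10; python3 fit.py
```

```text
11.45
t=11.90 b=-0.080 pred=-0.087 est=-0.081 v=0.064 d=-0.0090 phi=0.157 z=281.1 ref=-0.056 eq=0.102 -> phi 0.033 n=341 free=True F=[-1.6 -0.5  3.2]
[0, 0, 0, np.float64(0.0), np.float64(0.0072), np.float64(-0.0007), 0]
[0, 0, 0, np.float64(0.0), np.float64(0.0144), np.float64(-0.0015), 0]
[0, 0, 0, np.float64(0.0), np.float64(0.0216), np.float64(-0.0021), 0]
[0, 0, 0, np.float64(0.0), np.float64(0.0288), np.float64(-0.0025), 0]
k,d,I [ 0.2348 -0.0093  0.0653 -0.2146  0.1266] res [-0.001  0.004 -0.005  0.002 -0.001  0.001 -0.001  0.002 -0.001] v 0.059
```

Call:
drive_tool --pt "0 0 0 0 0.007 -0.0005 0" --pt "0 0 0 0 0.0145 -0.0015 0" --pt "0 0 0 0 0.0215 -0.002 0" --pt "0 0 0 0 0.029 -0.0025 0"

```text
clock: 12.35
eef_pos: [471.3, -11.8, 282.4]
tcp_rot: [-3.141, 0.0, -0.079]
contact_force: [0.6, 1.2, -0.7]
gripper_width: 14.9
gripper_force: 25.7
```

```bash
sleep 1; python3 step.py -.056 10; python3 fit.py
```

```text
t=12.35 b=-0.049 pred=-0.055 est=-0.050 v=0.040 d=-0.0084 phi=0.032 z=282.4 ref=-0.056 eq=0.097 -> phi 0.049 n=348 free=True F=[ 0.6  1.2 -0.7]
[0, 0, 0, np.float64(0.0), np.float64(-0.001), np.float64(-0.0006), 0]
[0, 0, 0, np.float64(0.0), np.float64(-0.002), np.float64(-0.0006), 0]
[0, 0, 0, np.float64(0.0), np.float64(-0.003), np.float64(-0.0006), 0]
[0, 0, 0, np.float64(0.0), np.float64(-0.004), np.float64(-0.0005), 0]
k,d,I [ 0.2453 -0.0079  0.0645 -0.2144  0.1287] res [-0.     0.004 -0.005  0.002 -0.002  0.    -0.001  0.003  0.002 -0.002] v 0.033
```

Call:
drive_tool --pt "0 0 0 0 -0.001 -0.0005 0" --pt "0 0 0 0 -0.002 -0.0005 0" --pt "0 0 0 0 -0.003 -0.0005 0" --pt "0 0 0 0 -0.004 -0.0005 0"

```text
clock: 12.8
eef_pos: [471.5, -8.7, 282.4]
tcp_rot: [3.141, 0.0, -0.079]
contact_force: [2.8, 0.0, -4.5]
gripper_width: 15.3
gripper_force: 25.3
```

```bash
sleep 1; python3 step.py -.056 10; python3 fit.py
```

```text
t=12.80 b=-0.054 pred=-0.044 est=-0.053 v=-0.028 d=-0.0096 phi=0.050 z=282.4 ref=-0.056 eq=0.106 -> phi 0.170 n=347 free=True F=[ 2.8  0.  -4.5]
[0, 0, 0, np.float64(0.0), np.float64(-0.007), np.float64(-0.0001), 0]
[0, 0, 0, np.float64(0.0), np.float64(-0.0139), np.float64(0.0006), 0]
[0, 0, 0, np.float64(0.0), np.float64(-0.0209), np.float64(0.0014), 0]
[0, 0, 0, np.float64(0.0), np.float64(-0.0278), np.float64(0.0025), 0]
k,d,I [ 0.2357 -0.009   0.0642 -0.2145  0.1256] res [-0.     0.004 -0.005  0.002 -0.002  0.    -0.001  0.003  0.002 -0.003
  0.001] v -0.027
```

Call:
drive_tool --pt "0 0 0 0 -0.007 0 0" --pt "0 0 0 0 -0.014 0.0005 0" --pt "0 0 0 0 -0.021 0.0015 0" --pt "0 0 0 0 -0.028 0.0025 0"

```text
clock: 13.25
eef_pos: [473.2, 12.4, 281.0]
tcp_rot: [3.141, 0.0, -0.079]
contact_force: [3.9, -3.2, -7.0]
gripper_width: 15.4
gripper_force: 24.9
```

```bash
sleep 1; python3 - <<'E'
from h import *
a=cams.read_camera('wrist');cv2.imwrite('pics/w4.png',a)
E
python3 step.py -.056 10; python3 fit.py
```

```text
t=13.30 b=-0.068 pred=-0.067 est=-0.068 v=-0.006 d=-0.0096 phi=0.176 z=280.9 ref=-0.056 eq=0.106 -> phi 0.111 n=344 free=True F=[ 3.6 -1.7 -7.5]
[0, 0, 0, np.float64(0.0), np.float64(0.0038), np.float64(0.0002), 0]
[0, 0, 0, np.float64(0.0), np.float64(0.0075), np.float64(-0.0004), 0]
[0, 0, 0, np.float64(0.0), np.float64(0.0113), np.float64(-0.0009), 0]
[0, 0, 0, np.float64(0.0), np.float64(0.0151), np.float64(-0.0013), 0]
k,d,I [ 0.2335 -0.0092  0.0641 -0.2145  0.1248] res [-0.     0.003 -0.004  0.002 -0.002  0.    -0.001  0.003  0.002 -0.003
  0.     0.   ] v -0.001
```

View pics/w4.png

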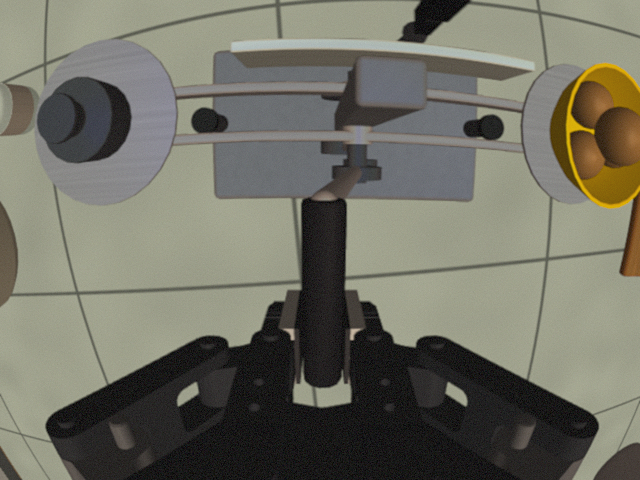

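The wrist view shows the pointer tip at (409,35), right under the marker's lower end at about (418,20). The bar is held well between the pads, and I'll ease the height about 1 mm lower to take off the vertical load.

Call:
drive_tool --pt "0 0 0 0 0.004 0.001 0" --pt "0 0 0 0 0.0075 0.001 0" --pt "0 0 0 0 0.0115 0.0005 0" --pt "0 0 0 0 0.015 0.0005 0"

```text
clock: 13.75
eef_pos: [472.3, 0.9, 282.0]
tcp_rot: [-3.141, -0.001, -0.079]
contact_force: [-3.2, 2.7, 7.4]
gripper_width: 15.2
gripper_force: 26.1
```

```bash
sleep 1; sed -i 's/-17-s\[/-18-s[/' step.py; python3 step.py -.056 10; python3 fit.py
```

```text
t=13.75 b=-0.073 pred=-0.063 est=-0.071 v=-0.005 d=-0.0105 phi=0.105 z=282.0 ref=-0.056 eq=0.112 -> phi 0.162 n=342 free=True F=[-3.2  2.7  7.4]
[0, 0, 0, np.float64(0.0), np.float64(-0.0033), np.float64(0.0016), 0]
[0, 0, 0, np.float64(0.0), np.float64(-0.0065), np.float64(0.002), 0]
[0, 0, 0, np.float64(0.0), np.float64(-0.0098), np.float64(0.0025), 0]
[0, 0, 0, np.float64(0.0), np.float64(-0.013), np.float64(0.003), 0]
k,d,I [ 0.2239 -0.0103  0.0642 -0.2142  0.1202] res [-0.     0.003 -0.005  0.002 -0.002  0.    -0.001  0.004  0.003 -0.002
 -0.    -0.004  0.003] v 0.004
```

Call:
drive_tool --pt "0 0 0 0 -0.0035 0 0" --pt "0 0 0 0 -0.0065 0.0005 0" --pt "0 0 0 0 -0.01 0.0015 0" --pt "0 0 0 0 -0.013 0.002 0"

```text
clock: 14.2
eef_pos: [473.1, 10.1, 280.8]
tcp_rot: [3.14, -0.001, -0.08]
contact_force: [-4.1, 0.3, 7.5]
gripper_width: 14.8
gripper_force: 26.3
```

```bash
sleep 1; sed -i 's/-18-s\[/-17.4-s[/' step.py; python3 step.py -.056 10; python3 fit.py
```

```text
t=14.20 b=-0.073 pred=-0.073 est=-0.073 v=0.009 d=-0.0105 phi=0.158 z=280.8 ref=-0.056 eq=0.112 -> phi 0.118 n=346 free=True F=[-4.1  0.3  7.5]
[0, 0, 0, np.float64(0.0), np.float64(0.0023), np.float64(0.0002), 0]
[0, 0, 0, np.float64(0.0), np.float64(0.0047), np.float64(-0.0001), 0]
[0, 0, 0, np.float64(0.0), np.float64(0.007), np.float64(-0.0004), 0]
[0, 0, 0, np.float64(0.0), np.float64(0.0094), np.float64(-0.0007), 0]
k,d,I [ 0.2197 -0.0108  0.0644 -0.2141  0.118 ] res [-0.     0.003 -0.005  0.002 -0.002  0.    -0.001  0.005  0.004 -0.002
 -0.    -0.005 -0.     0.002] v 0.019
```

Call:
drive_tool --pt "0 0 0 0 0.002 -0.0005 0" --pt "0 0 0 0 0.004 -0.001 0" --pt "0 0 0 0 0.006 -0.001 0" --pt "0 0 0 0 0.008 -0.0015 0"

```text
clock: 14.65
eef_pos: [472.6, 4.4, 281.7]
tcp_rot: [3.141, -0.001, -0.079]
contact_force: [-3.5, 1.8, 5.5]
gripper_width: 15.0
gripper_force: 26.0
```

```bash
sleep 1; python3 step.py -.056 10; python3 fit.py
```

```text
t=14.65 b=-0.059 pred=-0.065 est=-0.060 v=0.032 d=-0.0100 phi=0.125 z=281.7 ref=-0.056 eq=0.109 -> phi 0.061 n=346 free=True F=[-3.5  1.8  5.5]
[0, 0, 0, np.float64(0.0), np.float64(0.0037), np.float64(0.0001), 0]
[0, 0, 0, np.float64(0.0), np.float64(0.0075), np.float64(-0.0003), 0]
[0, 0, 0, np.float64(0.0), np.float64(0.0113), np.float64(-0.0006), 0]
[0, 0, 0, np.float64(0.0), np.float64(0.015), np.float64(-0.0008), 0]
k,d,I [ 0.2187 -0.0109  0.0646 -0.214   0.1174] res [-0.     0.003 -0.005  0.002 -0.002  0.    -0.001  0.005  0.004 -0.001
 -0.    -0.005 -0.001  0.001  0.001] v 0.036
```

Call:
drive_tool --pt "0 0 0 0 0.0035 -0.0005 0" --pt "0 0 0 0 0.0075 -0.0005 0" --pt "0 0 0 0 0.0115 -0.001 0" --pt "0 0 0 0 0.015 -0.001 0"

```text
clock: 15.1
eef_pos: [471.7, -6.5, 282.2]
tcp_rot: [-3.141, -0.001, -0.079]
contact_force: [-2.1, 1.1, 5.2]
gripper_width: 14.9
gripper_force: 26.0
```

```bash
sleep 1; sed -i 's/0.2335,/0.221,/' ctl.py; python3 step.py -.056 10; python3 fit.py
```

```text
t=15.10 b=-0.046 pred=-0.048 est=-0.046 v=0.015 d=-0.0099 phi=0.062 z=282.2 ref=-0.056 eq=0.103 -> phi 0.075 n=346 free=True F=[-2.1  1.1  5.2]
[0, 0, 0, np.float64(0.0), np.float64(-0.0007), np.float64(0.0), 0]
[0, 0, 0, np.float64(0.0), np.float64(-0.0015), np.float64(0.0001), 0]
[0, 0, 0, np.float64(0.0), np.float64(-0.0022), np.float64(0.0001), 0]
[0, 0, 0, np.float64(0.0), np.float64(-0.003), np.float64(0.0002), 0]
k,d,I [ 0.2186 -0.0109  0.0646 -0.214   0.1174] res [-0.     0.003 -0.005  0.002 -0.002  0.    -0.001  0.005  0.004 -0.001
 -0.    -0.005 -0.001  0.001  0.001  0.   ] v 0.011
```

Call:
drive_tool --pt "0 0 0 0 -0.001 0 0" --pt "0 0 0 0 -0.0015 0 0" --pt "0 0 0 0 -0.002 0 0" --pt "0 0 0 0 -0.003 0 0"

```text
clock: 15.55
eef_pos: [471.9, -4.6, 282.1]
tcp_rot: [3.141, -0.001, -0.079]
contact_force: [-1.4, 0.9, 5.3]
gripper_width: 15.2
gripper_force: 26.1
```

```bash
sleep 1; python3 step.py -.056 10; python3 fit.py
```

```text
t=15.55 b=-0.045 pred=-0.046 est=-0.046 v=-0.010 d=-0.0098 phi=0.074 z=282.1 ref=-0.056 eq=0.103 -> phi 0.108 n=350 free=True F=[-1.4  0.9  5.3]
[0, 0, 0, np.float64(0.0), np.float64(-0.002), np.float64(0.0001), 0]
[0, 0, 0, np.float64(0.0), np.float64(-0.0039), np.float64(0.0003), 0]
[0, 0, 0, np.float64(0.0), np.float64(-0.0059), np.float64(0.0005), 0]
[0, 0, 0, np.float64(0.0), np.float64(-0.0079), np.float64(0.0007), 0]
k,d,I [ 0.2201 -0.0107  0.0647 -0.2141  0.1183] res [-0.     0.003 -0.005  0.002 -0.002  0.    -0.001  0.005  0.004 -0.002
 -0.    -0.005 -0.001  0.001  0.001  0.001 -0.001] v -0.018
```

Call:
drive_tool --pt "0 0 0 0 -0.002 0 0" --pt "0 0 0 0 -0.004 0.0005 0" --pt "0 0 0 0 -0.006 0.0005 0" --pt "0 0 0 0 -0.008 0.0005 0"

```text
clock: 16.0
eef_pos: [472.4, 1.0, 281.7]
tcp_rot: [3.14, -0.001, -0.08]
contact_force: [-2.4, -1.0, 4.7]
gripper_width: 15.6
gripper_force: 26.1
```

```bash
sleep 1; python3 step.py -.056 10; python3 fit.py
```

```text
t=16.00 b=-0.061 pred=-0.052 est=-0.060 v=-0.029 d=-0.0107 phi=0.106 z=281.7 ref=-0.056 eq=0.109 -> phi 0.166 n=344 free=True F=[-2.4 -1.   4.7]
[0, 0, 0, np.float64(0.0), np.float64(-0.0035), np.float64(0.0005), 0]
[0, 0, 0, np.float64(0.0), np.float64(-0.007), np.float64(0.0009), 0]
[0, 0, 0, np.float64(0.0), np.float64(-0.0105), np.float64(0.0014), 0]
[0, 0, 0, np.float64(0.0), np.float64(-0.014), np.float64(0.002), 0]
k,d,I [ 0.2183 -0.0093  0.044  -0.2137  0.1001] res [ 0.     0.004 -0.001 -0.01  -0.015 -0.015 -0.028 -0.016 -0.012 -0.011
 -0.014 -0.027 -0.021 -0.018 -0.011 -0.003 -0.001  0.01 ] v -0.005
```

Call:
drive_tool --pt "0 0 0 0 -0.0035 0 0" --pt "0 0 0 0 -0.007 0.0005 0" --pt "0 0 0 0 -0.0105 0.001 0" --pt "0 0 0 0 -0.014 0.0015 0"

```text
clock: 16.45
eef_pos: [473.3, 12.2, 279.7]
tcp_rot: [3.141, -0.0, -0.079]
contact_force: [-0.9, -0.4, 3.2]
gripper_width: 14.8
gripper_force: 26.4
```

```bash
sleep 1; python3 step.py -.056 10
```

```text
t=16.45 b=-0.076 pred=-0.068 est=-0.075 v=-0.009 d=-0.0114 phi=0.171 z=279.7 ref=-0.056 eq=0.114 -> phi 0.146 n=342 free=True F=[-0.9 -0.4  3.2]
[0, 0, 0, np.float64(0.0), np.float64(0.0014), np.float64(-0.0007), 0]
[0, 0, 0, np.float64(0.0), np.float64(0.0029), np.float64(-0.001), 0]
[0, 0, 0, np.float64(0.0), np.float64(0.0044), np.float64(-0.0012), 0]
[0, 0, 0, np.float64(0.0), np.float64(0.0058), np.float64(-0.0014), 0]
```

Call:
drive_tool --pt "0 0 0 0 0.001 -0.0005 0" --pt "0 0 0 0 0.002 -0.001 0" --pt "0 0 0 0 0.0035 -0.001 0" --pt "0 0 0 0 0.005 -0.0015 0"

```text
clock: 16.9
eef_pos: [472.9, 8.5, 280.3]
tcp_rot: [-3.141, 0.0, -0.079]
contact_force: [1.4, -1.0, -1.4]
gripper_width: 15.0
gripper_force: 25.8
```

```bash
sleep 1; python3 step.py -.056 10
```

```text
t=16.90 b=-0.068 pred=-0.071 est=-0.068 v=0.028 d=-0.0110 phi=0.149 z=280.3 ref=-0.056 eq=0.111 -> phi 0.078 n=338 free=True F=[ 1.4 -1.  -1.4]
[0, 0, 0, np.float64(0.0), np.float64(0.0041), np.float64(-0.001), 0]
[0, 0, 0, np.float64(0.0), np.float64(0.0081), np.float64(-0.0015), 0]
[0, 0, 0, np.float64(0.0), np.float64(0.0122), np.float64(-0.002), 0]
[0, 0, 0, np.float64(0.0), np.float64(0.0163), np.float64(-0.0023), 0]
```

Call:
drive_tool --pt "0 0 0 0 0.004 -0.0005 0" --pt "0 0 0 0 0.008 -0.001 0" --pt "0 0 0 0 0.0115 -0.0015 0" --pt "0 0 0 0 0.015 -0.002 0"

```text
clock: 17.35
eef_pos: [471.9, -2.8, 281.9]
tcp_rot: [-3.141, 0.0, -0.079]
contact_force: [2.1, 0.7, -1.8]
gripper_width: 15.1
gripper_force: 25.5
```

```bash
sleep 1; python3 step.py -.056 10
```

```text
t=17.35 b=-0.057 pred=-0.055 est=-0.056 v=0.016 d=-0.0112 phi=0.084 z=281.9 ref=-0.056 eq=0.112 -> phi 0.101 n=347 free=True F=[ 2.1  0.7 -1.8]
[0, 0, 0, np.float64(0.0), np.float64(-0.001), np.float64(-0.0001), 0]
[0, 0, 0, np.float64(0.0), np.float64(-0.002), np.float64(0.0), 0]
[0, 0, 0, np.float64(0.0), np.float64(-0.003), np.float64(0.0001), 0]
[0, 0, 0, np.float64(0.0), np.float64(-0.0039), np.float64(0.0002), 0]
```

Call:
drive_tool --pt "0 0 0 0 -0.001 0 0" --pt "0 0 0 0 -0.002 0 0" --pt "0 0 0 0 -0.003 0 0" --pt "0 0 0 0 -0.004 0 0"

```text
clock: 17.8
eef_pos: [472.2, 0.2, 281.8]
tcp_rot: [3.141, 0.0, -0.079]
contact_force: [4.6, -0.9, -8.1]
gripper_width: 15.2
gripper_force: 25.0
```

```bash
sleep 1; python3 step.py -.056 10
```

```text
t=17.80 b=-0.046 pred=-0.054 est=-0.047 v=0.013 d=-0.0105 phi=0.101 z=281.8 ref=-0.056 eq=0.107 -> phi 0.070 n=347 free=True F=[ 4.6 -0.9 -8.1]
[0, 0, 0, np.float64(0.0), np.float64(0.0018), np.float64(-0.0), 0]
[0, 0, 0, np.float64(0.0), np.float64(0.0037), np.float64(-0.0002), 0]
[0, 0, 0, np.float64(0.0), np.float64(0.0055), np.float64(-0.0003), 0]
[0, 0, 0, np.float64(0.0), np.float64(0.0073), np.float64(-0.0005), 0]
```

Call:
drive_tool --pt "0 0 0 0 0.002 0.0005 0" --pt "0 0 0 0 0.0035 0.0005 0" --pt "0 0 0 0 0.0055 0.0005 0" --pt "0 0 0 0 0.0075 0 0"

```text
clock: 18.25
eef_pos: [471.8, -5.3, 282.3]
tcp_rot: [-3.141, 0.0, -0.079]
contact_force: [4.6, 0.4, -7.1]
gripper_width: 15.1
gripper_force: 25.0
```

```bash
sleep 1; python3 step.py -.056 10
```

```text
t=18.25 b=-0.043 pred=-0.045 est=-0.043 v=-0.004 d=-0.0103 phi=0.069 z=282.3 ref=-0.056 eq=0.106 -> phi 0.101 n=345 free=True F=[ 4.6  0.4 -7.1]
[0, 0, 0, np.float64(0.0), np.float64(-0.0018), np.float64(0.0003), 0]
[0, 0, 0, np.float64(0.0), np.float64(-0.0036), np.float64(0.0005), 0]
[0, 0, 0, np.float64(0.0), np.float64(-0.0055), np.float64(0.0006), 0]
[0, 0, 0, np.float64(0.0), np.float64(-0.0073), np.float64(0.0008), 0]
```

Call:
drive_tool --pt "0 0 0 0 -0.0015 0.0005 0" --pt "0 0 0 0 -0.003 0.0005 0" --pt "0 0 0 0 -0.005 0.001 0" --pt "0 0 0 0 -0.0065 0.001 0"

```text
clock: 18.7
eef_pos: [472.2, -0.6, 281.9]
tcp_rot: [3.141, -0.0, -0.079]
contact_force: [0.7, -1.4, -3.0]
gripper_width: 15.3
gripper_force: 25.4
```

```bash
sleep 1; python3 step.py -.056 10
```

```text
t=18.70 b=-0.055 pred=-0.049 est=-0.054 v=-0.027 d=-0.0109 phi=0.096 z=281.9 ref=-0.056 eq=0.110 -> phi 0.155 n=347 free=True F=[ 0.7 -1.4 -3. ]
[0, 0, 0, np.float64(0.0), np.float64(-0.0034), np.float64(0.0005), 0]
[0, 0, 0, np.float64(0.0), np.float64(-0.0068), np.float64(0.0009), 0]
[0, 0, 0, np.float64(0.0), np.float64(-0.0102), np.float64(0.0014), 0]
[0, 0, 0, np.float64(0.0), np.float64(-0.0136), np.float64(0.0019), 0]
```

Call:
drive_tool --pt "0 0 0 0 -0.0035 0.0005 0" --pt "0 0 0 0 -0.007 0.001 0" --pt "0 0 0 0 -0.01 0.0015 0" --pt "0 0 0 0 -0.0135 0.002 0"

```text
clock: 19.15
eef_pos: [473.0, 9.6, 280.6]
tcp_rot: [3.141, -0.0, -0.079]
contact_force: [0.2, -2.1, 2.7]
gripper_width: 14.9
gripper_force: 26.1
```

```bash
sleep 1; python3 step.py -.056 10; python3 - <<'E'
from h import *
a=cams.read_camera('scene')[170:310,240:400];cv2.imwrite('pics/s5.png',cv2.resize(a,None,fx=4,fy=4,interpolation=3))
E
```

```text
t=19.15 b=-0.064 pred=-0.064 est=-0.064 v=-0.005 d=-0.0109 phi=0.156 z=280.6 ref=-0.056 eq=0.110 -> phi 0.116 n=341 free=True F=[ 0.2 -2.1  2.7]
[0, 0, 0, np.float64(0.0), np.float64(0.0023), np.float64(-0.0002), 0]
[0, 0, 0, np.float64(0.0), np.float64(0.0046), np.float64(-0.0005), 0]
[0, 0, 0, np.float64(0.0), np.float64(0.0069), np.float64(-0.0008), 0]
[0, 0, 0, np.float64(0.0), np.float64(0.0092), np.float64(-0.0011), 0]
```

View pics/s5.png

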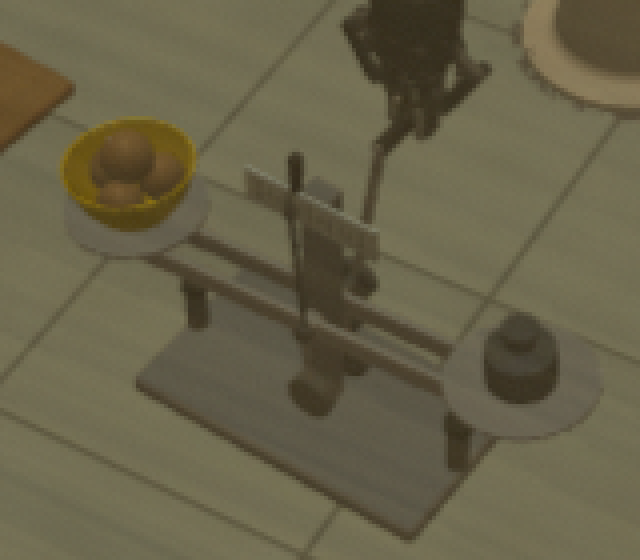

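The scene crop shows the pointer at (295,210) standing straight under the marker at (295,165). It has now been held for over 7 s, so I'll start the gentle lowering.

```bash
python3 step.py -.26 .05
```

```text
t=19.25 b=-0.069 pred=-0.064 est=-0.067 v=-0.002 d=-0.0113 phi=0.158 z=280.4 ref=-0.079 eq=0.126 -> phi 0.009 n=341 free=True F=[-1.4 -0.2  1.9]
[0, 0, 0, np.float64(0.0), np.float64(0.0086), np.float64(-0.0013), 0]
[0, 0, 0, np.float64(0.0), np.float64(0.0171), np.float64(-0.0021), 0]
[0, 0, 0, np.float64(0.0), np.float64(0.0258), np.float64(-0.0027), 0]
[0, 0, 0, np.float64(0.0), np.float64(0.0344), np.float64(-0.0029), 0]
```

Call:
drive_tool --pt "0 0 0 0 0.0075 -0.001 0" --pt "0 0 0 0 0.015 -0.002 0" --pt "0 0 0 0 0.0225 -0.0025 0" --pt "0 0 0 0 0.03 -0.003 0"

```text
clock: 19.7
eef_pos: [471.1, -13.2, 282.2]
tcp_rot: [-3.141, 0.0, -0.079]
contact_force: [1.0, 1.8, -0.3]
gripper_width: 15.2
gripper_force: 25.8
```

```bash
sleep 1; python3 step.py -.26 .05
```

```text
t=19.70 b=-0.068 pred=-0.072 est=-0.069 v=-0.038 d=-0.0110 phi=0.024 z=282.2 ref=-0.101 eq=0.137 -> phi 0.095 n=348 free=True F=[ 1.   1.8 -0.3]
[0, 0, 0, np.float64(0.0), np.float64(-0.0041), np.float64(-0.0004), 0]
[0, 0, 0, np.float64(0.0), np.float64(-0.0083), np.float64(-0.0002), 0]
[0, 0, 0, np.float64(0.0), np.float64(-0.0124), np.float64(0.0001), 0]
[0, 0, 0, np.float64(0.0), np.float64(-0.0165), np.float64(0.0005), 0]
```

Call:
drive_tool --pt "0 0 0 0 -0.0055 0 0" --pt "0 0 0 0 -0.011 0 0" --pt "0 0 0 0 -0.016 0.0005 0" --pt "0 0 0 0 -0.021 0.001 0"

```text
clock: 20.15
eef_pos: [472.5, 3.0, 281.6]
tcp_rot: [3.141, -0.0, -0.079]
contact_force: [0.4, -1.3, 0.1]
gripper_width: 14.8
gripper_force: 25.8
```

```bash
sleep 1; python3 step.py -.26 .05
```

```text
t=20.15 b=-0.105 pred=-0.097 est=-0.104 v=-0.085 d=-0.0116 phi=0.117 z=281.6 ref=-0.124 eq=0.155 -> phi 0.182 n=342 free=True F=[ 0.4 -1.3  0.1]
[0, 0, 0, np.float64(0.0), np.float64(-0.0037), np.float64(0.0008), 0]
[0, 0, 0, np.float64(0.0), np.float64(-0.0074), np.float64(0.0013), 0]
[0, 0, 0, np.float64(0.0), np.float64(-0.0111), np.float64(0.0019), 0]
[0, 0, 0, np.float64(0.0), np.float64(-0.0148), np.float64(0.0026), 0]
```

Call:
drive_tool --pt "0 0 0 0 -0.006 0.001 0" --pt "0 0 0 0 -0.0115 0.002 0" --pt "0 0 0 0 -0.0165 0.003 0" --pt "0 0 0 0 -0.0215 0.0035 0"

```text
clock: 20.6
eef_pos: [473.8, 19.3, 278.8]
tcp_rot: [3.142, -0.0, -0.079]
contact_force: [0.9, -2.2, -0.9]
gripper_width: 14.9
gripper_force: 25.8
```

```bash
sleep 1; python3 step.py -.26 .05
```

```text
t=20.60 b=-0.134 pred=-0.138 est=-0.135 v=-0.047 d=-0.0113 phi=0.212 z=278.8 ref=-0.146 eq=0.165 -> phi 0.112 n=339 free=True F=[ 0.9 -2.2 -0.9]
[0, 0, 0, np.float64(0.0), np.float64(0.0057), np.float64(-0.001), 0]
[0, 0, 0, np.float64(0.0), np.float64(0.0114), np.float64(-0.002), 0]
[0, 0, 0, np.float64(0.0), np.float64(0.0172), np.float64(-0.0029), 0]
[0, 0, 0, np.float64(0.0), np.float64(0.0229), np.float64(-0.0036), 0]
```

Call:
drive_tool --pt "0 0 0 0 0.004 -0.0005 0" --pt "0 0 0 0 0.008 -0.0015 0" --pt "0 0 0 0 0.0115 -0.002 0" --pt "0 0 0 0 0.015 -0.0025 0"

```text
clock: 21.05
eef_pos: [472.7, 7.9, 280.7]
tcp_rot: [-3.14, 0.0, -0.079]
contact_force: [0.1, 1.8, 0.5]
gripper_width: 15.1
gripper_force: 25.7
```

```bash
sleep 1; python3 step.py -.26 .05
```

```text
t=21.05 b=-0.144 pred=-0.150 est=-0.145 v=-0.024 d=-0.0108 phi=0.146 z=280.7 ref=-0.169 eq=0.174 -> phi 0.092 n=335 free=True F=[0.1 1.8 0.5]
[0, 0, 0, np.float64(0.0), np.float64(0.0031), np.float64(-0.0005), 0]
[0, 0, 0, np.float64(0.0), np.float64(0.0062), np.float64(-0.0009), 0]
[0, 0, 0, np.float64(0.0), np.float64(0.0094), np.float64(-0.0012), 0]
[0, 0, 0, np.float64(0.0), np.float64(0.0125), np.float64(-0.0015), 0]
```

Call:
drive_tool --pt "0 0 0 0 0.002 -0.0005 0" --pt "0 0 0 0 0.004 -0.0005 0" --pt "0 0 0 0 0.0055 -0.001 0" --pt "0 0 0 0 0.0075 -0.001 0"

```text
clock: 21.5
eef_pos: [472.3, 2.1, 281.7]
tcp_rot: [-3.141, 0.0, -0.079]
contact_force: [-0.8, 2.3, 3.5]
gripper_width: 15.0
gripper_force: 25.8
```

```bash
sleep 1; python3 step.py -.26 .05
```

```text
t=21.50 b=-0.158 pred=-0.162 est=-0.158 v=-0.051 d=-0.0104 phi=0.112 z=281.7 ref=-0.191 eq=0.185 -> phi 0.144 n=337 free=True F=[-0.8  2.3  3.5]
[0, 0, 0, np.float64(0.0), np.float64(-0.0018), np.float64(0.0005), 0]
[0, 0, 0, np.float64(0.0), np.float64(-0.0037), np.float64(0.0007), 0]
[0, 0, 0, np.float64(0.0), np.float64(-0.0055), np.float64(0.001), 0]
[0, 0, 0, np.float64(0.0), np.float64(-0.0073), np.float64(0.0012), 0]
```

Call:
drive_tool --pt "0 0 0 0 -0.0045 0.0005 0" --pt "0 0 0 0 -0.0085 0.0015 0" --pt "0 0 0 0 -0.013 0.0025 0" --pt "0 0 0 0 -0.017 0.003 0"

```text
clock: 21.95
eef_pos: [473.5, 14.5, 279.9]
tcp_rot: [3.14, -0.001, -0.079]
contact_force: [-2.3, -1.2, 4.2]
gripper_width: 14.8
gripper_force: 26.2
```

```bash
sleep 1; python3 step.py -.26 .05
```

```text
t=21.95 b=-0.187 pred=-0.186 est=-0.187 v=-0.061 d=-0.0105 phi=0.184 z=279.9 ref=-0.213 eq=0.199 -> phi 0.160 n=330 free=True F=[-2.3 -1.2  4.2]
[0, 0, 0, np.float64(0.0), np.float64(0.0014), np.float64(0.0001), 0]
[0, 0, 0, np.float64(0.0), np.float64(0.0028), np.float64(-0.0002), 0]
[0, 0, 0, np.float64(0.0), np.float64(0.0041), np.float64(-0.0004), 0]
[0, 0, 0, np.float64(0.0), np.float64(0.0055), np.float64(-0.0006), 0]
```

Call:
drive_tool --pt "0 0 0 0 -0.003 0.0005 0" --pt "0 0 0 0 -0.006 0.0015 0" --pt "0 0 0 0 -0.009 0.002 0" --pt "0 0 0 0 -0.0115 0.0025 0"

```text
clock: 22.4
eef_pos: [474.1, 23.4, 277.6]
tcp_rot: [3.141, -0.0, -0.079]
contact_force: [-2.1, -0.7, 5.7]
gripper_width: 14.9
gripper_force: 26.4
```

```bash
sleep 1; python3 step.py -.26 .05
```

```text
t=22.40 b=-0.207 pred=-0.209 est=-0.208 v=-0.027 d=-0.0104 phi=0.236 z=277.6 ref=-0.236 eq=0.211 -> phi 0.097 n=325 free=True F=[-2.1 -0.7  5.7]
[0, 0, 0, np.float64(0.0), np.float64(0.0079), np.float64(-0.0019), 0]
[0, 0, 0, np.float64(0.0), np.float64(0.0159), np.float64(-0.0034), 0]
[0, 0, 0, np.float64(0.0), np.float64(0.024), np.float64(-0.0046), 0]
[0, 0, 0, np.float64(0.0), np.float64(0.032), np.float64(-0.0056), 0]
```

Call:
drive_tool --pt "0 0 0 0 0.0035 -0.001 0" --pt "0 0 0 0 0.0065 -0.002 0" --pt "0 0 0 0 0.01 -0.0025 0" --pt "0 0 0 0 0.013 -0.003 0"

```text
clock: 22.85
eef_pos: [473.2, 13.8, 279.5]
tcp_rot: [-3.14, 0.0, -0.079]
contact_force: [-1.0, 2.4, 4.3]
gripper_width: 14.7
gripper_force: 26.1
```

```bash
sleep 1; python3 step.py -.26 .05
```

```text
t=22.85 b=-0.196 pred=-0.216 est=-0.199 v=0.013 d=-0.0087 phi=0.180 z=279.5 ref=-0.259 eq=0.212 -> phi 0.060 n=335 free=True F=[-1.   2.4  4.3]
[0, 0, 0, np.float64(0.0), np.float64(0.0069), np.float64(-0.0015), 0]
[0, 0, 0, np.float64(0.0), np.float64(0.0138), np.float64(-0.0024), 0]
[0, 0, 0, np.float64(0.0), np.float64(0.0208), np.float64(-0.0031), 0]
[0, 0, 0, np.float64(0.0), np.float64(0.0278), np.float64(-0.0037), 0]
```

Call:
drive_tool --pt "0 0 0 0 0.0035 -0.0005 0" --pt "0 0 0 0 0.007 -0.001 0" --pt "0 0 0 0 0.0105 -0.0015 0" --pt "0 0 0 0 0.014 -0.002 0"

```text
clock: 23.3
eef_pos: [472.4, 3.1, 281.0]
tcp_rot: [-3.141, 0.0, -0.079]
contact_force: [-1.5, 1.2, 2.6]
gripper_width: 15.0
gripper_force: 26.1
```

```bash
sleep 1; python3 step.py -.26 .05
```

```text
t=23.30 b=-0.203 pred=-0.198 est=-0.202 v=-0.029 d=-0.0091 phi=0.118 z=281.0 ref=-0.260 eq=0.216 -> phi 0.172 n=327 free=True F=[-1.5  1.2  2.6]
[0, 0, 0, np.float64(0.0), np.float64(-0.0032), np.float64(-0.0001), 0]
[0, 0, 0, np.float64(0.0), np.float64(-0.0063), np.float64(0.0003), 0]
[0, 0, 0, np.float64(0.0), np.float64(-0.0095), np.float64(0.0008), 0]
[0, 0, 0, np.float64(0.0), np.float64(-0.0127), np.float64(0.0013), 0]
```

Call:
drive_tool --pt "0 0 0 0 -0.0055 0 0" --pt "0 0 0 0 -0.01 0.001 0" --pt "0 0 0 0 -0.015 0.0015 0" --pt "0 0 0 0 -0.019 0.0025 0"

```text
clock: 23.75
eef_pos: [473.6, 17.4, 279.2]
tcp_rot: [3.14, -0.0, -0.079]
contact_force: [0.1, -2.1, -1.1]
gripper_width: 15.3
gripper_force: 25.8
```

```bash
sleep 1; python3 step.py -.26 .05
```

```text
t=23.75 b=-0.223 pred=-0.221 est=-0.223 v=-0.044 d=-0.0093 phi=0.201 z=279.2 ref=-0.260 eq=0.217 -> phi 0.205 n=331 free=True F=[ 0.1 -2.1 -1.1]
[0, 0, 0, np.float64(0.0), np.float64(-0.0003), np.float64(0.0002), 0]
[0, 0, 0, np.float64(0.0), np.float64(-0.0005), np.float64(0.0003), 0]
[0, 0, 0, np.float64(0.0), np.float64(-0.0008), np.float64(0.0003), 0]
[0, 0, 0, np.float64(0.0), np.float64(-0.001), np.float64(0.0004), 0]
```

Call:
drive_tool --pt "0 0 0 0 -0.001 0 0" --pt "0 0 0 0 -0.002 0 0" --pt "0 0 0 0 -0.002 0.0005 0" --pt "0 0 0 0 -0.002 0.0005 0"

```text
clock: 24.2
eef_pos: [473.7, 18.9, 279.0]
tcp_rot: [3.142, -0.0, -0.079]
contact_force: [0.8, -1.8, -0.9]
gripper_width: 14.8
gripper_force: 25.8
```

```bash
sleep 1; python3 step.py -.26 .05 .17
```

```text
t=24.20 b=-0.241 pred=-0.240 est=-0.240 v=0.000 d=-0.0098 phi=0.209 z=279.0 ref=-0.260 eq=0.221 -> phi 0.170 n=325 free=False F=[ 0.8 -1.8 -0.9]
[0, 0, 0, np.float64(0.0), np.float64(0.0023), np.float64(-0.0002), 0]
[0, 0, 0, np.float64(0.0), np.float64(0.0045), np.float64(-0.0006), 0]
[0, 0, 0, np.float64(0.0), np.float64(0.0068), np.float64(-0.001), 0]
[0, 0, 0, np.float64(0.0), np.float64(0.009), np.float64(-0.0014), 0]
```

The beam is on its right stop, where it landed at roughly 0.04 rad/s. Now I'll relax the lever slowly.

Call:
drive_tool --pt "0 0 0 0 0.005 -0.001 0" --pt "0 0 0 0 0.01 -0.0015 0" --pt "0 0 0 0 0.015 -0.0025 0" --pt "0 0 0 0 0.02 -0.003 0" --pt "0 0 0 0 0.025 -0.0035 0"

```text
clock: 24.75
eef_pos: [472.2, 0.2, 282.0]
tcp_rot: [-3.141, -0.0, -0.079]
contact_force: [0.3, 0.7, 0.2]
gripper_width: 14.8
gripper_force: 25.6
```

Call:
drive_tool --pt "0 0 0 0 0.007 -0.0005 0" --pt "0 0 0 0 0.014 -0.001 0" --pt "0 0 0 0 0.021 -0.001 0" --pt "0 0 0 0 0.028 -0.001 0" --pt "0 0 0 0 0.035 -0.001 0"

```text
clock: 25.25
eef_pos: [470.1, -26.4, 282.3]
tcp_rot: [-3.142, 0.0, -0.079]
contact_force: [-1.1, 1.2, 1.4]
gripper_width: 14.9
gripper_force: 25.7
```

Call:
drive_tool --pt "0 0 0 0 0.009 0.0005 0" --pt "0 0 0 0 0.018 0.001 0" --pt "0 0 0 0 0.027 0.0025 0" --pt "0 0 0 0 0.036 0.004 0" --pt "0 0 0 0 0.044 0.0055 0"

```text
clock: 25.75
eef_pos: [467.5, -59.5, 278.1]
tcp_rot: [3.141, 0.0, -0.079]
contact_force: [0.3, 1.5, 1.2]
gripper_width: 15.4
gripper_force: 25.1
```

```bash
sleep 1; python3 step.py -.26 .05 -.24
```

```text
t=25.75 b=-0.245 pred=-0.240 est=-0.240 v=0.000 d=-0.0098 phi=-0.244 z=278.1 ref=-0.260 eq=0.221 -> phi -0.240 n=324 free=False F=[0.3 1.5 1.2]
[0, 0, 0, np.float64(0.0), np.float64(-0.0002), np.float64(0.0008), 0]
[0, 0, 0, np.float64(0.0), np.float64(-0.0004), np.float64(0.0007), 0]
[0, 0, 0, np.float64(0.0), np.float64(-0.0006), np.float64(0.0007), 0]
[0, 0, 0, np.float64(0.0), np.float64(-0.0008), np.float64(0.0006), 0]
```

Call:
drive_tool --pt "0 0 0 0 -0.001 0 0" --pt "0 0 0 0 -0.001 0 0.3" --pt "0 0 0 0 -0.001 0 0.5" --pt "0 0 0 0 -0.001 0 0.8" --pt "0 0 0 0 -0.001 0 1"

```text
clock: 26.3
eef_pos: [467.6, -58.0, 278.1]
tcp_rot: [3.141, 0.0, -0.079]
contact_force: [0.0, -0.2, -0.5]
gripper_width: 68.0
gripper_force: 0.0
```

Call:
drive_tool --pt "0 0 0 0 0 0 1" --pt "0 0 0 0 0 0 1" --pt "0 0 0 0 0 -0.02 1" --pt "0 0 0 0 0 -0.05 1" --pt "0 0 0 0 0 -0.08 1"

```text
clock: 26.8
eef_pos: [467.6, -58.1, 339.9]
tcp_rot: [3.141, -0.0, -0.079]
contact_force: [0.9, -0.2, 0.9]
gripper_width: 85.3
gripper_force: 0.0
```

Call:
drive_tool --pt "0 0 0 0 0 -0.05 1" --pt "0 0 0 0 0 -0.1 1" --pt "0 0 0 0 0 -0.13 1" --pt "0 0 0 0 0 -0.13 1" --pt "0 0 0 0 0 -0.13 1"

```text
clock: 27.3
eef_pos: [467.7, -58.1, 436.5]
tcp_rot: [3.141, -0.001, -0.079]
contact_force: [-0.1, -0.5, -1.0]
gripper_width: 85.0
gripper_force: 0.0
```

```bash
sleep 1; python3 step.py -.26 .05 -.24 | head -1; python3 - <<'E'
from h import *
a=cams.read_camera('scene');cv2.imwrite('pics/s6.png',cv2.resize(a[100:360,150:560],None,fx=1.9,fy=1.9,interpolation=3))
s=status.sense();print(s['clock'],s['eef_pos'],s['gripper_width'],np.abs(s['qd']).max())
E
```

```text
t=27.30 b=-0.239 pred=-0.240 est=-0.240 v=0.000 d=-0.0098 phi=-0.236 z=436.5 ref=-0.260 eq=0.221 -> phi -0.240 n=327 free=False F=[-0.1 -0.5 -1. ]
27.4 [467.24884691 -57.95984585 434.61211234] 84.89239301804986 0.01286784529064106
```

View pics/s6.png

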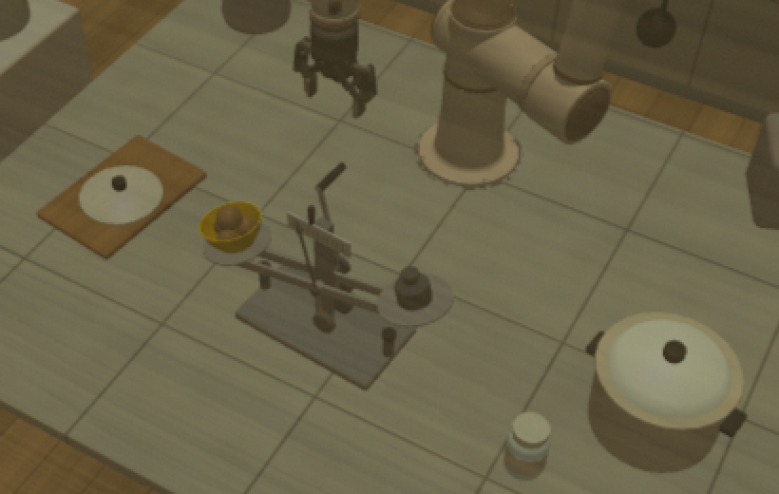

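The gripper is clear of everything: the beam is back on its right stop, the lever at (330,180) is free and relaxed, and the bystanders have not moved. I'm handing in.

```bash
python3 -c "
from workcell import r
print(r.job_done())"
```

```text
the job is handed in; nothing more can be done
None
```

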